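Stone the lapping platen and gauge the jaw

TASK

Get the lapping stand ready for the next batch: first lay every sample bar left on its platen flat in the tray. Then take the stone and sweep it in a slow, flat stroke along the whole platen, starting at the end nearer the tray and moving away from it, pressing steadily so that the sprung platen stays sunk about half of its 10 mm travel. Once the platen is stoned, slide the gauge blade, tongue first, into the gap under the white jaw up to its shoulder and leave it there; the stone must end up back on its rubber pad, and the other things on the bench are to be left alone.

Things in the scene. Friction and masses are not known exactly. Their poses are not given: they have to be found in the camera images.
- stand: Sprung lapping stand, fixed: white base 120 (x) x 310 (y) x 20 mm high that carries a steel platen 90 (x) x 280 (y) mm whose top lies 45 mm above the bench. Origin: centre of the base's underside, at bench height; y runs along the platen.
- platen_top (a point): Centre of the platen's top face when it is not pressed (45 mm above the bench; fixed to the base, does not sink). Axes as the stand's.
- platen (a joint): How far the platen has been pressed down, m: 0 up, 0.010 at its bottom stop. Springs hold it up; it moves straight down: about 5 N starts it, 10 N sinks it 5 mm, 15 N reaches the stop.
- tray: Open grey sample tray, fixed, to the left or right of the stand: 150 (x) x 170 (y) x 20 mm high, walls and floor 5 mm. Origin: centre of its underside on the bench.
- jaw: White gap jaw, fixed, on the other side of the stand: block 60 (x) x 92 (y) x 50 mm high (a metal cap makes 56) with a straight tunnel along x at bench level, 48 mm wide and 10 mm high, floored by the bench. Origin: centre of its underside. Its mouth is the face at x = -30 mm, towards the robot.
- jaw_mouth (a point): Middle of the mouth's lower edge, at bench height; x points into the gap.
- pad: Black rubber pad, fixed, 100 (x) x 130 (y) x 4 mm, on which the stone lives. Origin: centre of its underside.
- stone: Flat grey lapping stone 60 (x) x 90 (y) x 20 mm with an upright aluminium handle plate standing across its middle: 45 (x) x 14 (y) mm, from 20 to 62 mm high. 0.35 kg. Origin: centre of its underside; y along the stone.
- blade: Steel gauge blade lying on the bench: strip 130 (x) x 40 (y) x 6 mm, with an upright dark handle fin 50 (x) x 14 (y) mm, centred at x = -18 mm, up to 48 mm high, and a cross shoulder 18 mm high from x = 15 to x = 25 mm. Ahead of the shoulder 40 mm of plain tongue reach to the tip at x = +65 mm. 0.25 kg. Origin: centre of its underside.
- blade_tip (a point): Middle of the tongue's front lower edge. Axes as the blade's.
- bar1: Square alloy sample bar 64 (x) x 24 x 24 mm, 0.1 kg, at the start lying across the platen; may be absent. Origin: its centre, 12 mm above what it lies on; x along the bar. Any of its four long sides may be up.
- bar2: Square alloy sample bar 64 (x) x 24 x 24 mm, 0.1 kg, at the start lying across the platen; may be absent. Origin: its centre, 12 mm above what it lies on; x along the bar. Any of its four long sides may be up.
- bar3: Square alloy sample bar 64 (x) x 24 x 24 mm, 0.1 kg, at the start lying across the platen; may be absent. Origin: its centre, 12 mm above what it lies on; x along the bar. Any of its four long sides may be up.
- bar4: Square alloy sample bar 64 (x) x 24 x 24 mm, 0.1 kg, at the start lying across the platen; may be absent. Origin: its centre, 12 mm above what it lies on; x along the bar. Any of its four long sides may be up.
- screwdriver: Bystander, not to be disturbed: screwdriver, handle and blade about 200 mm long.
- wrench: Bystander, not to be disturbed: steel wrench, about 180 mm long.
- disc: Bystander, not to be disturbed: brass disc, 52 mm across, 18 high.
- case: Bystander, not to be disturbed: black plastic case 60 x 90 x 25 mm.
- collar: Bystander, not to be disturbed: dark steel ring, 60 mm across, 20 high.
- mug: Bystander, not to be disturbed: white mug, 80 mm high.
- jar: Bystander, not to be disturbed: jar, 60 mm across, 80 high.
There are look-alikes about, which are no part of the job. Leave any brown or pink look-alike of the bar1 alone.

How it is judged:
By the outcome, as a careful person would: the job done as asked, in the order asked, and still so for the second after the job is handed in, with the robot touching nothing.
Of bar1, bar2, bar3, bar4 only 2 to 4 are there at a start; the rules pass over those that are not, and their reading is None.
At some moment in a run one of bar1, bar2, bar3, bar4, stone may be knocked a few centimetres aside while the robot is not near it.
Once in a run the grip may slacken for a moment while it holds something.
It also fails if it takes over 210 s, if anything falls off the work surface, if the arm or the gripper's body presses on something with over 40 N, if the wrist force passes 120 N, or if a joint passes its speed limit or range.

ROBOT

A 6-joint arm with a two-finger parallel gripper is mounted at the origin on the work surface. World frame = base frame: x ahead of the robot, y to its left, z up, the work surface at z = 0. Lengths are in m, angles in rad, forces in N, time in s.
With the tool pointing down it reaches from about 0.35 to 0.975 m from the base axis. Payload 4.9 kg.
Tool frame: the origin (TCP) lies at the very end of the fingers, on their centre line; the grasp point (between the pads) lies 19 mm behind it; z points along the fingers, y is the line along which they close (so a half turn about z gives the same grasp; the last joint's range is limited). The gripper opens to 85 mm and grips with 20 to 120 N. Pads are 22 mm wide; open, the fingers measure 114 mm over their backs; the gripper's body (76 mm by 85 mm) begins 54 mm behind the grasp point. The pads swing forward as they close: fully open they stand 13 mm farther back than shut.
Start: joints at [1.149, 0.053, 1.613, -0, 1.476, -0.119], TCP at [0.186, 0.597, 0.231] pointing down, gripper open.
Joint ranges: [-3.01, 3.01], [-1.01, 2.22], [0.06, 2.58], [-1.02, 4.17], [0.09, 2.62], [-3.14, 3.14]. Speed limits (rad/s): [2.57, 2.57, 3.14, 3.14, 3.14, 3.14].

INTERFACE

Orientations are given as a unit quaternion [w, x, y, z].
In Python, from plant import manip gives the robot as it stands.
- The arm moves only by the tool send_rows, never from a script. Its argument "increments" is a list of rows, each an object of numbers: "claw": the closure, from -1 (fully open) to 1 (shut); "dx", "dy", "dz": the shift along the tool's x, y, z in units of 0.5 m (1.0 is 0.5 m); "yaw": the turn about the tool's z in units of 1.5 rad (1.0 is 1.5 rad). A call has 1 to 20 rows; each row is the pose to reach, as a shift and turn from the pose commanded when the call began, along the tool's axes at that moment; what a row does not reach only later rows make up. A row lasts 1/8 s, in which the tool goes at most 62.5 mm and 10.7 degrees, less where a joint would pass 70% of its speed; a pose out of reach is approached as far as the arm can. A call with a number of a shift or a turn outside -1 to 1 is refused whole. A call with a gripper value outside its range is refused whole. The fingers move at their own pace and stop on an object; the grip force is fixed at half the most. Time passes only in rows, so rows that repeat a pose let the fingers close. It gives the time, the measured TCP pose, the force, the opening and the grip force at its end, in the units of the state.
- manip.state(): the state, without advancing time (a new reading comes with each control period).
- manip.grab_frame(name): name is "side" or "top"; returns the picture (480x640x3 uint8, red, green, blue); there is no depth.
- manip.camera_params(name): a dict with "camera_matrix" (3x3 intrinsics, pixels), "extrinsics" (4x4, takes a point from world to camera coordinates). Camera axes: x right, y down, z forward; pixel columns grow to the right and rows downward; lengths in m; the calibration is good to about 2 mm. A picture is of the moment at which its call begins. camera_params takes no time and is no camera call.
- manip.job_done(): hands the job in; it is judged then, once.
The state is a dict: "time": time; "joint_pos": joint angles; "joint_vel": joint speeds; "joint_efforts": joint torques, N m; "tool_pos": TCP position; "tool_rot": TCP orientation; "contact_force": force on the tool from outside, world axes, zero at the start; "ft_torque": the same for the moment, N m; "gripper_width": opening from 0.0 (shut) to 1.0 (fully open); "grasp_force": force on a finger pad.
Only numpy, scipy, OpenCV 4.12 (cv2) and the standard library are available. Lean on these libraries where they do the work, as an engineer would, in place of code of your own. Each camera call takes 0.05 s, during which the arm holds its last target. There are 200 camera calls.

## Working session

There is one attempt and no reset: what is moved stays moved. The work goes in short steps, Python scripts to look and compute and a tool call to move; the robot and the scene stay as the last step left them, time stands still between calls to the robot, and variables do not carry over. Pictures are saved under pics/ and viewed, at most 14 in all, crops included, and the job is handed in when it is done.

Besides the shell and the picture viewer there is one more tool, called after "Request:" as name([rows], argument=value, ...), one row to a line, values as JSON. send_rows: Moves the arm, as the interface text tells. Shifts and turns lie within -1 to 1; 1 stands for 0.5 m of shift or 1.5 rad of turn. Its arguments: {"type":"object","properties":{"increments":{"type":"array","items":{"type":"object","properties":{"claw":{"type":"number"},"dx":{"type":"number"},"dy":{"type":"number"},"dz":{"type":"number"},"yaw":{"type":"number"}}}}},"required":["increments"]}

```bash
mkdir -p pics; cat > h.py <<'E'
import numpy as np, cv2
from plant import manip
def grab(n,f):
    im=manip.grab_frame(n); cv2.imwrite(f'pics/{f}.png',cv2.cvtColor(im,cv2.COLOR_RGB2BGR)); return im
def ray(n,uv,z):
    p=manip.camera_params(n);K=np.array(p["camera_matrix"]);E=np.array(p["extrinsics"])
    R,t=E[:3,:3],E[:3,3];c=-R.T@t
    uv=np.atleast_2d(uv).astype(float)
    d=(R.T@np.linalg.inv(K)@np.c_[uv,np.ones(len(uv))].T).T
    return c+d*((z-c[2])/d[:,2])[:,None]
def proj(n,P):
    p=manip.camera_params(n);K=np.array(p["camera_matrix"]);E=np.array(p["extrinsics"])
    q=(K@(E[:3,:3]@np.atleast_2d(P).T+E[:3,3:])).T
    return q[:,:2]/q[:,2:]
E
python3 - <<'E'
from h import *
for n in('top','side'):
    grab(n,n+'0'); print(manip.camera_params(n))
print(manip.state())
E
```

```text
{'camera_matrix': array([[617.04362015,   0.        , 316.40500538],
       [  0.        , 617.04362015, 233.06032069],
       [  0.        ,   0.        ,   1.        ]]), 'extrinsics': array([[-0.00922956, -0.99995206, -0.00327004, -0.06086251],
       [-0.99554161,  0.00949574, -0.09384419,  0.56914316],
       [ 0.09387074,  0.00238932, -0.99558153,  1.68559827],
       [ 0.        ,  0.        ,  0.        ,  1.        ]])}
{'camera_matrix': array([[572.63459944,   0.        , 318.66294666],
       [  0.        , 572.63459944, 229.21937995],
       [  0.        ,   0.        ,   1.        ]]), 'extrinsics': array([[ 0.69728376, -0.71670594,  0.0113121 , -0.44597603],
       [-0.49428397, -0.49219867, -0.71653599,  0.31076541],
       [ 0.5191134 ,  0.49403752, -0.69745839,  0.95334458],
       [ 0.        ,  0.        ,  0.        ,  1.        ]])}
{'time': 0.1, 'joint_pos': array([ 1.14899120e+00,  5.32589965e-02,  1.61413524e+00,  2.38350061e-05,
        1.47599675e+00, -1.18960466e-01]), 'joint_vel': array([ 0.0006253 , -0.00285463, -0.00232517, -0.00050243,  0.00335754,
       -0.00116456]), 'joint_efforts': array([ 3.98079555e-04, -3.94897127e+01, -3.71366179e+01, -1.12622895e-04,
        3.83242004e-03,  2.64007184e-06]), 'tool_pos': array([0.18613983, 0.59605954, 0.23021851]), 'tool_rot': array([-2.51599102e-04,  1.50845405e-01,  9.88556956e-01, -8.63328018e-04]), 'contact_force': array([0.32750309, 0.05472803, 0.49550611]), 'ft_torque': array([-0.02394368, -0.03722148, -0.00526113]), 'grasp_force': 0.0, 'gripper_width': 0.9980169801697968}
```

View pics/top0.png

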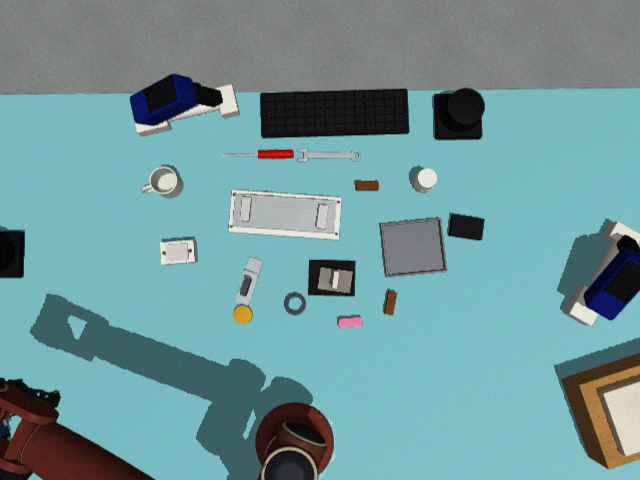

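View pics/side0.png

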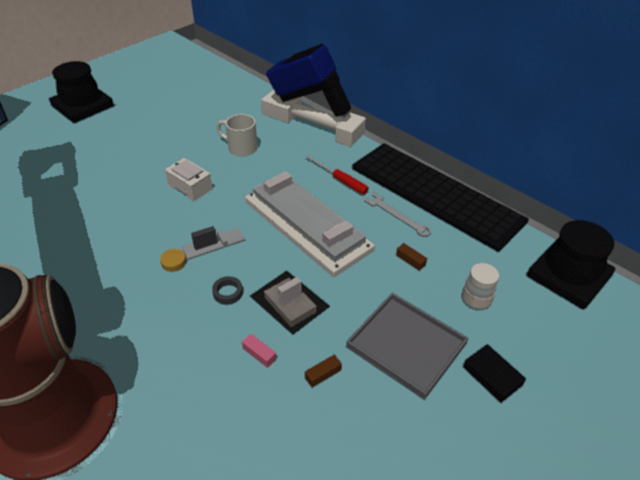

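Top view: two light-alloy bars lie on the platen, at (246,209) and (322,216). The look-alikes are brown at (367,185) and (390,302) and pink at (350,322); they are off the platen and the wrong colour. Also seen: tray (413,246), jaw (178,251), blade (248,282) with the disc close behind it, and the stone on its pad (332,279). Next I'll make an enlarged crop and take contours.

```bash
cat > seg.py <<'E'
from h import *
def contours(im,mask,lo,hi,box=None):
    m=mask.astype(np.uint8)*255
    if box is not None:
        k=np.zeros_like(m);x0,y0,x1,y1=box;k[y0:y1,x0:x1]=1;m=m*k
    cs,_=cv2.findContours(m,cv2.RETR_EXTERNAL,cv2.CHAIN_APPROX_NONE)
    return [c for c in cs if lo<=cv2.contourArea(c)<=hi]
def rect(n,c,z):
    P=ray(n,c[:,0,:],z)[:,:2]
    r=cv2.minAreaRect((P*1000).astype(np.float32)); return r
E
python3 - <<'E'
from seg import *
im=cv2.cvtColor(cv2.imread('pics/top0.png'),cv2.COLOR_BGR2RGB)
c=cv2.cvtColor(im[175:335,150:360],cv2.COLOR_RGB2BGR)
cv2.imwrite('pics/crop0.png',cv2.resize(c,None,fx=3.75,fy=3.75,interpolation=cv2.INTER_CUBIC))
for p in [(246,209),(322,216),(280,212),(240,212),(235,230),(178,251),(165,251),(413,246),(383,240),(252,270),(246,287),(335,279),(325,275),(312,265),(200,300)]:
    print(p,im[p[1],p[0]])
E
```

```text
(246, 209) [202 195 195]
(322, 216) [208 200 200]
(280, 212) [174 180 181]
(240, 212) [132 134 134]
(235, 230) [231 229 218]
(178, 251) [207 199 197]
(165, 251) [190 186 178]
(413, 246) [120 121 123]
(383, 240) [111 114 118]
(252, 270) [180 188 188]
(246, 287) [73 75 77]
(335, 279) [220 214 213]
(325, 275) [128 123 117]
(312, 265) [24 25 23]
(200, 300) [124 190 194]
```

View pics/crop0.png

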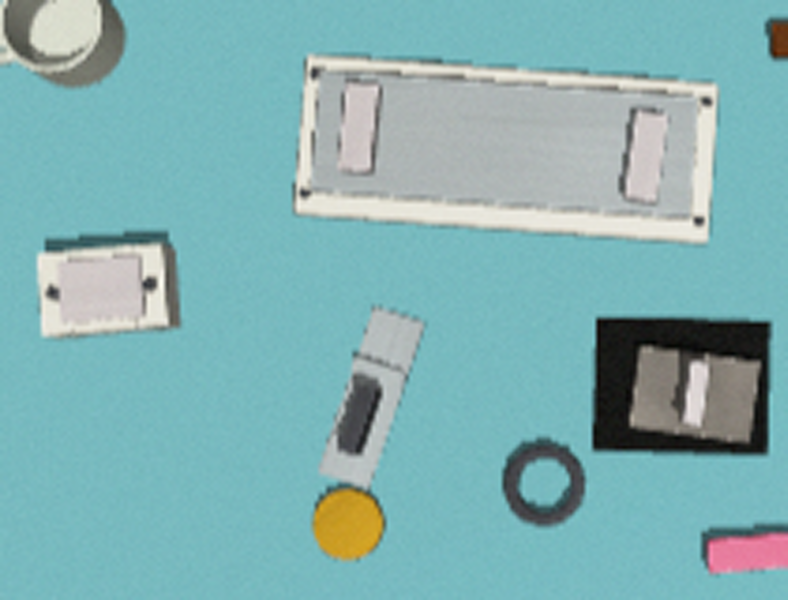

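The crop confirms exactly two alloy bars on the platen, at crop (360,127) and (645,155). The disc almost touches the blade's tail. Now I'll measure.

```bash
cat > meas.py <<'E'
from seg import *
def measure(im):
    R,G,B=[im[...,i].astype(int) for i in range(3)]
    mn=im.min(2);teal=(B-R>25)
    S={}
    def add(k,mask,lo,hi,box,z):
        for c in contours(im,mask,lo,hi,box):
            r=rect('top',c,z); b=cv2.boxPoints(r)
            e=[b[1]-b[0],b[2]-b[1]]; L=max(e,key=np.linalg.norm)
            print(k,'c=',np.round(r[0],1),'size',np.round(sorted(r[1]),1),'longdir deg',round(np.degrees(np.arctan2(L[1],L[0]))%180,1),'px',np.round(c[:,0].mean(0)))
    add('bar',(R-B>3)&(R>170),60,800,(236,195,336,236),.069)
    add('stand',~teal,2000,9000,(220,185,350,245),.02)
    add('tray',~teal,2000,6000,(375,212,449,280),.02)
    add('jawtop',(mn>165),300,2000,(150,232,200,270),.05)
    add('jawcap',(R-B>5)&(R-B<11)&(R>190),100,900,(150,232,200,270),.056)
    add('pad',~teal,1000,4000,(300,255,360,300),.004)
    add('handle',(R>190),20,300,(305,260,358,297),.066)
    add('stonebody',(R-B>4)&(R>90),200,900,(305,260,358,297),.024)
    add('blade',~teal&(abs(R-B)<25)&(mn>45),200,1500,(225,250,270,305),.006)
    add('bladebright',(mn>140)&(abs(R-B)<20),50,1500,(225,250,270,305),.006)
    add('fin',(im.max(2)<110),30,400,(225,250,270,305),.048)
    add('disc',(R-B>80),100,900,(225,290,260,330),.018)
E
python3 - <<'E'
from meas import *
measure(cv2.cvtColor(cv2.imread('pics/top0.png'),cv2.COLOR_BGR2RGB))
E
```

```text
bar c= [591.4  17.2] size [ 62.7 268.4] longdir deg 89.5 px [293. 230.]
bar c= [609.8 -81.4] size [22.9 62. ] longdir deg 172.3 px [322. 216.]
bar c= [633.1 127.3] size [22.5 62.4] longdir deg 174.1 px [245. 209.]
bar c= [666.  -35.1] size [  8.9 166.6] longdir deg 85.1 px [305. 196.]
stand c= [623.5  22.6] size [122.3 310.1] longdir deg 85.4 px [285. 214.]
tray c= [ 527.9 -333.6] size [150.6 171.4] longdir deg 95.2 px [413. 247.]
jawtop c= [518.7 315.6] size [61.3 91.5] longdir deg 94.4 px [177. 252.]
jawcap c= [515.5 314.9] size [49.1 57.2] longdir deg 90.8 px [175. 252.]
pad c= [ 445.9 -105.9] size [ 97.6 128.2] longdir deg 89.1 px [331. 277.]
handle c= [ 438.8 -115.7] size [12.  41.3] longdir deg 172.1 px [335. 280.]
stonebody c= [ 439.2 -115.9] size [60.5 89.1] longdir deg 81.7 px [334. 280.]
blade c= [439.3 125. ] size [ 41.6 130.8] longdir deg 161.5 px [249. 280.]
bladebright c= [439.7 124.9] size [ 39.9 129.9] longdir deg 161.5 px [248. 282.]
fin c= [426.  128.9] size [22.3 54.1] longdir deg 162.9 px [245. 285.]
disc c= [345.9 139.6] size [46.5 47.1] longdir deg 89.5 px [242. 314.]
```

```bash
cat > go.py <<'E'
from h import *
from scipy.spatial.transform import Rotation as Ro
def pose():
    s=manip.state();q=s['tool_rot'];R=Ro.from_quat([q[1],q[2],q[3],q[0]]).as_matrix();return s,np.array(s['tool_pos']),R
def go(*wps):
    """waypoints (x,y,z mm, tool-x angle deg world) -> units"""
    s,p,R=pose(); a=np.degrees(np.arctan2(R[1,0],R[0,0]))
    print('t',round(s['time'],2),'tcp',np.round(p*1000,1),'ang',round(a,1),'F',np.round(s['contact_force'],1),'w',round(s['gripper_width'],3),'g',round(s['grasp_force'],1),'j6',round(s['joint_pos'][5],2))
    for w in wps:
        d=R.T@(np.array(w[:3])/1000-p)/.5
        y=-(((w[3]-a)+90)%180-90); print(w,'dx %.4f dy %.4f dz %.4f yaw %.4f'%(*d,np.radians(y)/1.5))
E
python3 -c "
from go import *
go((610,-81,130,172.3),(610,-81,48,172.3))"
```

```text
t 0.1 tcp [186.1 596.1 230.2] ang 162.6 F [0.3 0.1 0.5] w 0.998 g 0.0 j6 -0.12
(610, -81, 130, 172.3) dx -1.2130 dy -1.0393 dz 0.2020 yaw -0.1123
(610, -81, 48, 172.3) dx -1.2131 dy -1.0390 dz 0.3660 yaw -0.1123
```

Request:
send_rows([
  {"claw": -1,"dx": -0.9,"dy": -0.77,"dz": 0,"yaw": 0},
  {"claw": -1,"dx": -0.9,"dy": -0.77,"dz": 0,"yaw": -0.112},
  {"claw": -1,"dx": -0.9,"dy": -0.77,"dz": 0,"yaw": -0.112},
  {"claw": -1,"dx": -0.9,"dy": -0.77,"dz": 0,"yaw": -0.112},
  {"claw": -1,"dx": -0.9,"dy": -0.77,"dz": 0,"yaw": -0.112},
  {"claw": -1,"dx": -0.9,"dy": -0.77,"dz": 0,"yaw": -0.112},
  {"claw": -1,"dx": -0.9,"dy": -0.77,"dz": 0,"yaw": -0.112},
  {"claw": -1,"dx": -0.9,"dy": -0.77,"dz": 0,"yaw": -0.112},
  {"claw": -1,"dx": -0.9,"dy": -0.77,"dz": 0,"yaw": -0.112},
  {"claw": -1,"dx": -0.9,"dy": -0.77,"dz": 0,"yaw": -0.112},
  {"claw": -1,"dx": -0.9,"dy": -0.77,"dz": 0,"yaw": -0.112},
  {"claw": -1,"dx": -0.9,"dy": -0.77,"dz": 0,"yaw": -0.112},
])

```text
time: 1.6
tool_pos: [0.5006, 0.0954, 0.2309]
tool_rot: [-0.001, 0.067, 0.998, 0.0]
contact_force: [-0.1, 0.4, -0.3]
gripper_width: 1.002
grasp_force: 0.0
```

```bash
python3 -c "
from go import *
go((610,-81,130,172.3),(610,-81,48,172.3))"
```

```text
t 1.6 tcp [500.6  95.4 230.9] ang 172.3 F [-0.1  0.4 -0.3] w 1.002 g 0.0 j6 -1.39
(610, -81, 130, 172.3) dx -0.2644 dy -0.3202 dz 0.2014 yaw -0.0001
(610, -81, 48, 172.3) dx -0.2646 dy -0.3202 dz 0.3654 yaw -0.0001
```

Request:
send_rows([
  {"claw": -1,"dx": -0.265,"dy": -0.32,"dz": 0.1},
  {"claw": -1,"dx": -0.265,"dy": -0.32,"dz": 0.2},
  {"claw": -1,"dx": -0.265,"dy": -0.32,"dz": 0.2},
  {"claw": -1,"dx": -0.265,"dy": -0.32,"dz": 0.2},
  {"claw": -1,"dx": -0.265,"dy": -0.32,"dz": 0.2},
  {"claw": -1,"dx": -0.265,"dy": -0.32,"dz": 0.26},
  {"claw": -1,"dx": -0.265,"dy": -0.32,"dz": 0.31},
  {"claw": -1,"dx": -0.265,"dy": -0.32,"dz": 0.35},
  {"claw": -1,"dx": -0.265,"dy": -0.32,"dz": 0.365},
  {"claw": -1,"dx": -0.265,"dy": -0.32,"dz": 0.365},
  {"claw": 1,"dx": -0.265,"dy": -0.32,"dz": 0.365},
  {"claw": 1,"dx": -0.265,"dy": -0.32,"dz": 0.365},
  {"claw": 1,"dx": -0.265,"dy": -0.32,"dz": 0.365},
  {"claw": 1,"dx": -0.265,"dy": -0.32,"dz": 0.365},
  {"claw": 1,"dx": -0.265,"dy": -0.32,"dz": 0.365},
  {"claw": 1,"dx": -0.265,"dy": -0.32,"dz": 0.365},
  {"claw": 1,"dx": -0.265,"dy": -0.32,"dz": 0.365},
  {"claw": 1,"dx": -0.265,"dy": -0.32,"dz": 0.365},
])

```text
invalid input
```

```bash
python3 -c "
from go import *
a=np.radians(95.2);c=np.array([527.9,-333.6]);u=np.array([np.cos(a),np.sin(a)])
for k in(-35,35):
  p=c+k*u;print(p);go((*p,150,175),(*p,11,175))"
```

```text
[ 531.07214031 -368.45595395]
t 1.6 tcp [500.6  95.4 230.9] ang 172.3 F [-0.1  0.4 -0.3] w 1.002 g 0.0 j6 -1.39
(np.float64(531.0721403069223), np.float64(-368.45595395155897), 150, 175) dx -0.1851 dy -0.9111 dz 0.1614 yaw -0.0315
(np.float64(531.0721403069223), np.float64(-368.45595395155897), 11, 175) dx -0.1854 dy -0.9112 dz 0.4394 yaw -0.0315
[ 524.72785969 -298.74404605]
t 1.6 tcp [500.6  95.4 230.9] ang 172.3 F [-0.1  0.4 -0.3] w 1.002 g 0.0 j6 -1.39
(np.float64(524.7278596930777), np.float64(-298.7440460484411), 150, 175) dx -0.1538 dy -0.7746 dz 0.1614 yaw -0.0315
(np.float64(524.7278596930777), np.float64(-298.7440460484411), 11, 175) dx -0.1541 dy -0.7747 dz 0.4394 yaw -0.0315
```

All five fields are required in each row.

Request:
send_rows([
  {"claw": -1,"dx": -0.265,"dy": -0.32,"dz": 0.1,"yaw": 0},
  {"claw": -1,"dx": -0.265,"dy": -0.32,"dz": 0.2,"yaw": 0},
  {"claw": -1,"dx": -0.265,"dy": -0.32,"dz": 0.2,"yaw": 0},
  {"claw": -1,"dx": -0.265,"dy": -0.32,"dz": 0.2,"yaw": 0},
  {"claw": -1,"dx": -0.265,"dy": -0.32,"dz": 0.2,"yaw": 0},
  {"claw": -1,"dx": -0.265,"dy": -0.32,"dz": 0.26,"yaw": 0},
  {"claw": -1,"dx": -0.265,"dy": -0.32,"dz": 0.31,"yaw": 0},
  {"claw": -1,"dx": -0.265,"dy": -0.32,"dz": 0.35,"yaw": 0},
  {"claw": -1,"dx": -0.265,"dy": -0.32,"dz": 0.365,"yaw": 0},
  {"claw": -1,"dx": -0.265,"dy": -0.32,"dz": 0.365,"yaw": 0},
  {"claw": 1,"dx": -0.265,"dy": -0.32,"dz": 0.365,"yaw": 0},
  {"claw": 1,"dx": -0.265,"dy": -0.32,"dz": 0.365,"yaw": 0},
  {"claw": 1,"dx": -0.265,"dy": -0.32,"dz": 0.365,"yaw": 0},
  {"claw": 1,"dx": -0.265,"dy": -0.32,"dz": 0.365,"yaw": 0},
  {"claw": 1,"dx": -0.265,"dy": -0.32,"dz": 0.365,"yaw": 0},
  {"claw": 1,"dx": -0.265,"dy": -0.32,"dz": 0.365,"yaw": 0},
  {"claw": 1,"dx": -0.265,"dy": -0.32,"dz": 0.365,"yaw": 0},
  {"claw": 1,"dx": -0.265,"dy": -0.32,"dz": 0.365,"yaw": 0},
])

```text
time: 3.85
tool_pos: [0.6112, -0.0816, 0.0491]
tool_rot: [0.0, 0.067, 0.998, -0.0]
contact_force: [-0.7, 0.4, 3.3]
gripper_width: 0.263
grasp_force: 64.5
```

```bash
python3 -c "
from go import *
go((531,-368.5,150,175),(531,-368.5,11,175))"
```

```text
t 3.85 tcp [611.2 -81.6  49.1] ang 172.3 F [-0.7  0.4  3.3] w 0.263 g 64.5 j6 -1.69
(531, -368.5, 150, 175) dx 0.0816 dy -0.5902 dz -0.2018 yaw -0.0317
(531, -368.5, 11, 175) dx 0.0818 dy -0.5901 dz 0.0762 yaw -0.0317
```

Request:
send_rows([
  {"claw": 1,"dx": 0,"dy": 0,"dz": -0.05,"yaw": 0},
  {"claw": 1,"dx": 0,"dy": 0,"dz": -0.12,"yaw": 0},
  {"claw": 1,"dx": 0,"dy": 0,"dz": -0.2,"yaw": 0},
  {"claw": 1,"dx": 0.02,"dy": -0.08,"dz": -0.2,"yaw": -0.01},
  {"claw": 1,"dx": 0.03,"dy": -0.17,"dz": -0.2,"yaw": -0.02},
  {"claw": 1,"dx": 0.05,"dy": -0.27,"dz": -0.2,"yaw": -0.032},
  {"claw": 1,"dx": 0.06,"dy": -0.37,"dz": -0.2,"yaw": -0.032},
  {"claw": 1,"dx": 0.08,"dy": -0.47,"dz": -0.2,"yaw": -0.032},
  {"claw": 1,"dx": 0.0816,"dy": -0.55,"dz": -0.2,"yaw": -0.032},
  {"claw": 1,"dx": 0.0816,"dy": -0.59,"dz": -0.2,"yaw": -0.032},
  {"claw": 1,"dx": 0.0816,"dy": -0.59,"dz": -0.2,"yaw": -0.032},
  {"claw": 1,"dx": 0.0816,"dy": -0.59,"dz": -0.12,"yaw": -0.032},
  {"claw": 1,"dx": 0.0816,"dy": -0.59,"dz": -0.04,"yaw": -0.032},
  {"claw": 1,"dx": 0.0816,"dy": -0.59,"dz": 0.03,"yaw": -0.032},
  {"claw": 1,"dx": 0.0816,"dy": -0.59,"dz": 0.06,"yaw": -0.032},
  {"claw": 1,"dx": 0.0816,"dy": -0.59,"dz": 0.07,"yaw": -0.032},
  {"claw": 1,"dx": 0.0816,"dy": -0.59,"dz": 0.07,"yaw": -0.032},
])

```text
time: 5.98
tool_pos: [0.5317, -0.3685, 0.015]
tool_rot: [0.001, 0.043, 0.999, -0.001]
contact_force: [-0.2, -0.8, -0.2]
gripper_width: 0.263
grasp_force: 64.1
```

```bash
python3 -c "
from go import *
go((531,-368.5,10,175));grab('side','s1')
im=cv2.imread('pics/s1.png');cv2.imwrite('pics/s1c.png',cv2.resize(im[230:430,300:560],None,fx=3,fy=3))"
```

```text
t 5.97 tcp [ 531.7 -368.5   15. ] ang 175.1 F [-0.2 -0.8 -0.2] w 0.263 g 64.1 j6 -2.21
(531, -368.5, 10, 175) dx 0.0014 dy -0.0001 dz 0.0100 yaw 0.0007
```

View pics/s1c.png

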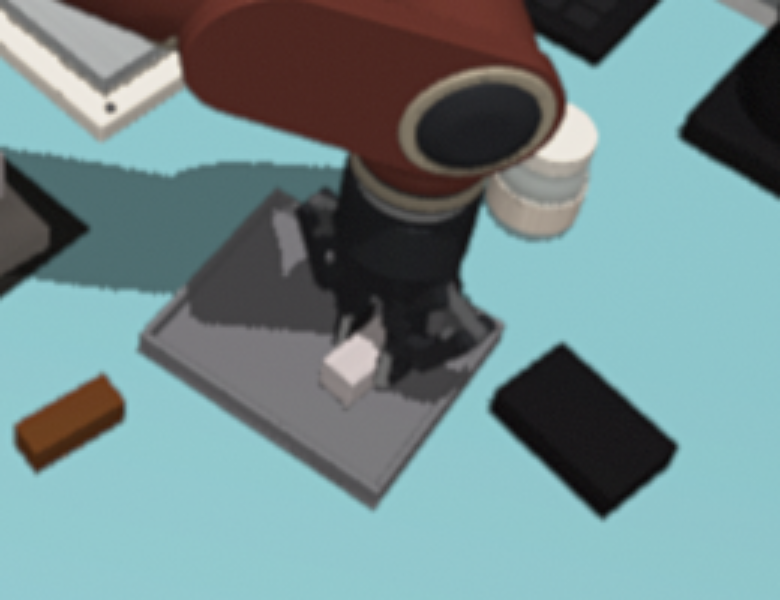

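The bar is held level over the tray floor (crop 350,370), so I lower and release it.

Request:
send_rows([
  {"claw": 1,"dx": 0,"dy": 0,"dz": 0.006,"yaw": 0},
  {"claw": 1,"dx": 0,"dy": 0,"dz": 0.01,"yaw": 0},
  {"claw": 1,"dx": 0,"dy": 0,"dz": 0.01,"yaw": 0},
  {"claw": 0,"dx": 0,"dy": 0,"dz": 0.01,"yaw": 0},
  {"claw": 0,"dx": 0,"dy": 0,"dz": 0.01,"yaw": 0},
  {"claw": 0,"dx": 0,"dy": 0,"dz": 0.01,"yaw": 0},
  {"claw": 0,"dx": 0,"dy": 0,"dz": 0.01,"yaw": 0},
  {"claw": 0,"dx": 0,"dy": 0,"dz": -0.03,"yaw": 0},
  {"claw": 0,"dx": 0,"dy": 0,"dz": -0.1,"yaw": 0},
  {"claw": 0,"dx": 0,"dy": 0,"dz": -0.2,"yaw": 0},
  {"claw": -1,"dx": 0,"dy": 0,"dz": -0.35,"yaw": 0},
  {"claw": -1,"dx": 0,"dy": 0.1,"dz": -0.35,"yaw": 0},
  {"claw": -1,"dx": 0,"dy": 0.2,"dz": -0.35,"yaw": 0},
  {"claw": -1,"dx": 0,"dy": 0.3,"dz": -0.35,"yaw": 0},
  {"claw": -1,"dx": 0,"dy": 0.4,"dz": -0.35,"yaw": 0},
  {"claw": -1,"dx": 0,"dy": 0.4,"dz": -0.35,"yaw": 0},
  {"claw": -1,"dx": 0,"dy": 0.4,"dz": -0.35,"yaw": 0},
])

```text
time: 8.15
tool_pos: [0.5484, -0.1695, 0.1901]
tool_rot: [0.001, 0.043, 0.999, -0.001]
contact_force: [0.9, -0.5, -0.3]
gripper_width: 1.003
grasp_force: 0.0
```

```bash
cat >> meas.py <<'E'
    add('traybar',(R-B>3)&(R>150),60,800,(381,220,444,274),.029)
E
python3 -c "
from meas import *;from go import *
measure(grab('top','t2'));go((633.1,127.3,150,174.1),(633.1,127.3,49,174.1))"
```

```text
bar c= [572.4  81.2] size [ 16.7 142.2] longdir deg 85.3 px [262. 231.]
bar c= [633.6 127.1] size [23.2 65. ] longdir deg 173.8 px [245. 208.]
stand c= [615.    9.7] size [143. 339.] longdir deg 87.1 px [292. 215.]
tray c= [ 536.  -327.1] size [178.5 196.6] longdir deg 89.0 px [405. 246.]
jawtop c= [518.3 315.5] size [62.1 91.8] longdir deg 94.4 px [177. 252.]
jawcap c= [517.8 314. ] size [59.  89.7] longdir deg 95.2 px [178. 250.]
pad c= [ 446.9 -111.6] size [123.  144.8] longdir deg 89.1 px [333. 279.]
stonebody c= [ 407.8 -136.4] size [53.7 65. ] longdir deg 57.3 px [342. 289.]
stonebody c= [ 462.4 -122.6] size [ 53.2 122.9] longdir deg 77.1 px [335. 270.]
blade c= [439.3 125. ] size [ 41.6 130.8] longdir deg 161.5 px [249. 280.]
bladebright c= [439.5 125.1] size [ 40.4 129. ] longdir deg 160.4 px [247. 282.]
fin c= [424.8 129.4] size [21.6 51.3] longdir deg 161.5 px [245. 285.]
disc c= [346.  139.6] size [46.6 46.9] longdir deg 90.2 px [242. 314.]
traybar c= [ 530.6 -369.2] size [23.7 64.8] longdir deg 174.7 px [426. 246.]
t 8.2 tcp [ 548.3 -170.   189.8] ang 175.0 F [0.2 0.5 0. ] w 1.0 g 0.0 j6 -1.91
(633.1, 127.3, 150, 174.1) dx -0.1168 dy 0.6071 dz 0.0793 yaw 0.0104
(633.1, 127.3, 49, 174.1) dx -0.1166 dy 0.6073 dz 0.2813 yaw 0.0104
```

Bar 1 lies flat in the tray at (531,-369). Bar 2 has not moved.

Request:
send_rows([
  {"claw": -1,"dx": -0.117,"dy": 0.607,"dz": 0,"yaw": 0.01},
  {"claw": -1,"dx": -0.117,"dy": 0.607,"dz": 0.05,"yaw": 0.01},
  {"claw": -1,"dx": -0.117,"dy": 0.607,"dz": 0.08,"yaw": 0.01},
  {"claw": -1,"dx": -0.117,"dy": 0.607,"dz": 0.08,"yaw": 0.01},
  {"claw": -1,"dx": -0.117,"dy": 0.607,"dz": 0.08,"yaw": 0.01},
  {"claw": -1,"dx": -0.117,"dy": 0.607,"dz": 0.08,"yaw": 0.01},
  {"claw": -1,"dx": -0.117,"dy": 0.607,"dz": 0.15,"yaw": 0.01},
  {"claw": -1,"dx": -0.117,"dy": 0.607,"dz": 0.22,"yaw": 0.01},
  {"claw": -1,"dx": -0.117,"dy": 0.607,"dz": 0.265,"yaw": 0.01},
  {"claw": -1,"dx": -0.117,"dy": 0.607,"dz": 0.282,"yaw": 0.01},
  {"claw": -1,"dx": -0.117,"dy": 0.607,"dz": 0.282,"yaw": 0.01},
  {"claw": 1,"dx": -0.117,"dy": 0.607,"dz": 0.282,"yaw": 0.01},
  {"claw": 1,"dx": -0.117,"dy": 0.607,"dz": 0.282,"yaw": 0.01},
  {"claw": 1,"dx": -0.117,"dy": 0.607,"dz": 0.282,"yaw": 0.01},
  {"claw": 1,"dx": -0.117,"dy": 0.607,"dz": 0.282,"yaw": 0.01},
  {"claw": 1,"dx": -0.117,"dy": 0.607,"dz": 0.282,"yaw": 0.01},
  {"claw": 1,"dx": -0.117,"dy": 0.607,"dz": 0.282,"yaw": 0.01},
  {"claw": 1,"dx": -0.117,"dy": 0.607,"dz": 0.282,"yaw": 0.01},
])

```text
time: 10.45
tool_pos: [0.6331, 0.1283, 0.0482]
tool_rot: [0.0, 0.051, 0.999, 0.0]
contact_force: [-1.6, -0.4, 3.7]
gripper_width: 0.262
grasp_force: 64.0
```

```bash
python3 -c "
from go import *
go((525,-299,150,175),(525,-299,11,175))"
```

```text
t 10.45 tcp [633.1 128.3  48.2] ang 174.2 F [-1.6 -0.4  3.7] w 0.262 g 64.0 j6 -1.38
(525, -299, 150, 175) dx 0.1280 dy -0.8721 dz -0.2038 yaw -0.0097
(525, -299, 11, 175) dx 0.1282 dy -0.8722 dz 0.0742 yaw -0.0097
```

Request:
send_rows([
  {"claw": 1,"dx": 0,"dy": 0,"dz": -0.05,"yaw": 0},
  {"claw": 1,"dx": 0,"dy": 0,"dz": -0.12,"yaw": 0},
  {"claw": 1,"dx": 0,"dy": 0,"dz": -0.2,"yaw": 0},
  {"claw": 1,"dx": 0.02,"dy": -0.1,"dz": -0.2,"yaw": 0},
  {"claw": 1,"dx": 0.03,"dy": -0.2,"dz": -0.2,"yaw": 0},
  {"claw": 1,"dx": 0.05,"dy": -0.3,"dz": -0.2,"yaw": -0.01},
  {"claw": 1,"dx": 0.06,"dy": -0.4,"dz": -0.2,"yaw": -0.01},
  {"claw": 1,"dx": 0.08,"dy": -0.5,"dz": -0.2,"yaw": -0.01},
  {"claw": 1,"dx": 0.1,"dy": -0.6,"dz": -0.2,"yaw": -0.01},
  {"claw": 1,"dx": 0.12,"dy": -0.7,"dz": -0.2,"yaw": -0.01},
  {"claw": 1,"dx": 0.128,"dy": -0.8,"dz": -0.2,"yaw": -0.01},
  {"claw": 1,"dx": 0.128,"dy": -0.86,"dz": -0.2,"yaw": -0.01},
  {"claw": 1,"dx": 0.128,"dy": -0.872,"dz": -0.2,"yaw": -0.01},
  {"claw": 1,"dx": 0.128,"dy": -0.872,"dz": -0.2,"yaw": -0.01},
  {"claw": 1,"dx": 0.128,"dy": -0.872,"dz": -0.12,"yaw": -0.01},
  {"claw": 1,"dx": 0.128,"dy": -0.872,"dz": -0.04,"yaw": -0.01},
  {"claw": 1,"dx": 0.128,"dy": -0.872,"dz": 0.03,"yaw": -0.01},
  {"claw": 1,"dx": 0.128,"dy": -0.872,"dz": 0.06,"yaw": -0.01},
  {"claw": 1,"dx": 0.128,"dy": -0.872,"dz": 0.068,"yaw": -0.01},
  {"claw": 1,"dx": 0.128,"dy": -0.872,"dz": 0.068,"yaw": -0.01},
])

```text
time: 12.95
tool_pos: [0.5257, -0.2993, 0.0151]
tool_rot: [0.001, 0.043, 0.999, -0.001]
contact_force: [0.8, -0.2, -0.8]
gripper_width: 0.263
grasp_force: 63.4
```

```bash
python3 -c "
from go import *
go((525,-299,10,175));grab('side','s2')
im=cv2.imread('pics/s2.png');cv2.imwrite('pics/s2c.png',cv2.resize(im[230:430,300:560],None,fx=3,fy=3))"
```

```text
t 12.95 tcp [ 525.7 -299.3   15.1] ang 175.1 F [ 0.8 -0.2 -0.8] w 0.263 g 63.4 j6 -2.13
(525, -299, 10, 175) dx 0.0015 dy 0.0004 dz 0.0102 yaw 0.0007
```

View pics/s2c.png

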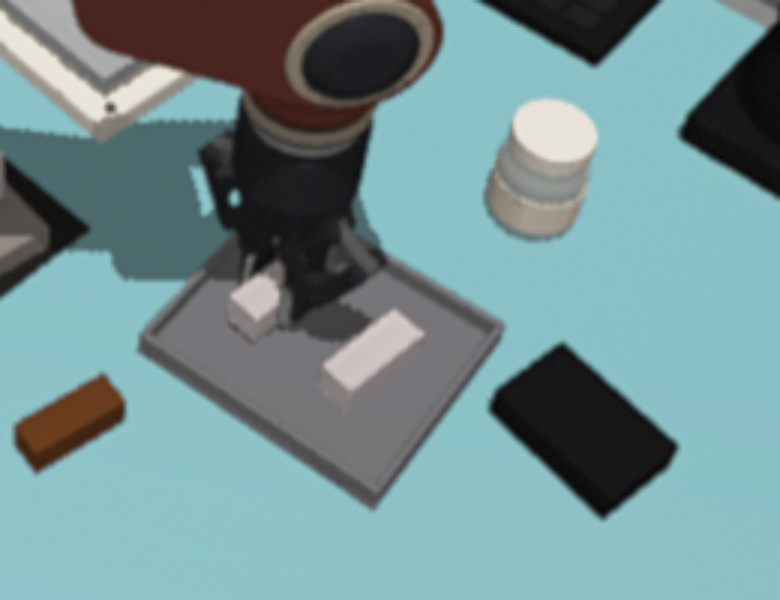

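The first bar lies flat at (370,355) and the second is just above the floor at (255,305). I release it, then rise clear over open bench so I can see the stone.

Request:
send_rows([
  {"claw": 1,"dx": 0,"dy": 0,"dz": 0.006,"yaw": 0},
  {"claw": 1,"dx": 0,"dy": 0,"dz": 0.01,"yaw": 0},
  {"claw": 1,"dx": 0,"dy": 0,"dz": 0.01,"yaw": 0},
  {"claw": 0,"dx": 0,"dy": 0,"dz": 0.01,"yaw": 0},
  {"claw": 0,"dx": 0,"dy": 0,"dz": 0.01,"yaw": 0},
  {"claw": 0,"dx": 0,"dy": 0,"dz": 0.01,"yaw": 0},
  {"claw": 0,"dx": 0,"dy": 0,"dz": 0.01,"yaw": 0},
  {"claw": 0,"dx": 0,"dy": 0,"dz": -0.03,"yaw": 0},
  {"claw": 0,"dx": 0,"dy": 0,"dz": -0.1,"yaw": 0},
  {"claw": 0,"dx": 0,"dy": 0,"dz": -0.2,"yaw": 0},
  {"claw": -1,"dx": 0,"dy": 0,"dz": -0.35,"yaw": 0},
  {"claw": -1,"dx": 0.0,"dy": -0.1,"dz": -0.35,"yaw": 0},
  {"claw": -1,"dx": 0.0,"dy": -0.22,"dz": -0.35,"yaw": 0},
  {"claw": -1,"dx": 0.0,"dy": -0.34,"dz": -0.35,"yaw": 0},
  {"claw": -1,"dx": 0.0,"dy": -0.4,"dz": -0.35,"yaw": 0},
  {"claw": -1,"dx": 0,"dy": -0.4,"dz": -0.35,"yaw": 0},
])

```text
time: 15.0
tool_pos: [0.5067, -0.5005, 0.1902]
tool_rot: [0.0, 0.045, 0.999, -0.001]
contact_force: [-0.0, 0.3, 0.1]
gripper_width: 0.999
grasp_force: 0.0
```

```bash
python3 -c "
from meas import *;from go import *
measure(grab('top','t3'));go((439,-116,150,172),(439,-116,30,172))"
```

```text
bar c= [591.4  17.2] size [ 62.7 268.4] longdir deg 89.5 px [293. 230.]
bar c= [665.9 -35.1] size [  9.9 166.6] longdir deg 85.5 px [305. 196.]
stand c= [623.5  22.6] size [122.  310.1] longdir deg 85.4 px [285. 214.]
tray c= [ 527.9 -333.8] size [149.2 171.9] longdir deg 95.2 px [413. 247.]
jawtop c= [518.4 315.6] size [62.3 91.9] longdir deg 94.6 px [177. 252.]
jawcap c= [518.  313.8] size [60.1 89.6] longdir deg 94.6 px [177. 252.]
pad c= [ 445.7 -112.8] size [ 97.5 142.5] longdir deg 89.5 px [333. 278.]
blade c= [439.2 124.6] size [ 40.7 130.8] longdir deg 161.5 px [249. 281.]
bladebright c= [486.  108.1] size [30.  40.2] longdir deg 67.7 px [255. 263.]
fin c= [422.1 128. ] size [20.7 53.8] longdir deg 161.5 px [245. 287.]
disc c= [345.9 139.6] size [46.3 46.9] longdir deg 45.0 px [242. 314.]
t 15.05 tcp [ 507.2 -499.   190. ] ang 174.9 F [0.9 0.5 0.6] w 1.0 g 0.0 j6 -2.36
(439, -116, 150, 172) dx 0.2034 dy 0.7511 dz 0.0795 yaw 0.0343
(439, -116, 30, 172) dx 0.2036 dy 0.7512 dz 0.3195 yaw 0.0343
```

View pics/t3.png

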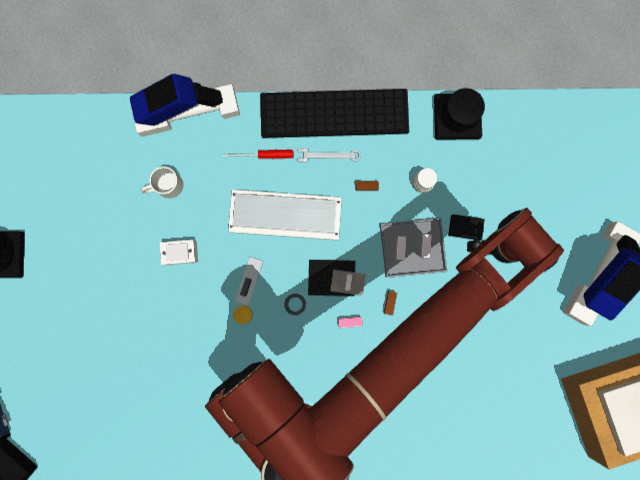

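Both bars are in the tray, at (401,247) and (426,246). The stone has been knocked toward -y, to (348,282), and is in the arm's shadow. I'll segment it there.

```bash
python3 -c "
from seg import *
im=cv2.cvtColor(cv2.imread('pics/t3.png'),cv2.COLOR_BGR2RGB)
c=cv2.cvtColor(im[250:310,300:375],cv2.COLOR_RGB2BGR)
cv2.imwrite('pics/st.png',cv2.resize(cv2.convertScaleAbs(c,alpha=1.7),None,fx=10,fy=10,interpolation=cv2.INTER_CUBIC)[:600,:800])
for p in [(333,283),(338,272),(340,285),(348,282),(358,285),(362,290),(345,283),(347,279)]: print(p,im[p[1],p[0]])
R,G,B=[im[...,i].astype(int) for i in range(3)]
for nm,m,z in(('body',(R-B>0)&(R>45)&(R-B<60),.024),('handle',(R>120)&(R-B>0),.066)):
  for c in contours(im,m,20,1500,(325,262,372,302)):
    r=rect('top',c,z);b=cv2.boxPoints(r);e=[b[1]-b[0],b[2]-b[1]];L=max(e,key=np.linalg.norm)
    print(nm,np.round(r[0],1),np.round(sorted(r[1]),1),np.degrees(np.arctan2(L[1],L[0]))%180)
"
```

```text
(333, 283) [86 81 75]
(338, 272) [80 74 70]
(340, 285) [83 79 73]
(348, 282) [139 134 131]
(358, 285) [82 77 72]
(362, 290) [80 83 77]
(345, 283) [89 86 82]
(347, 279) [136 131 130]
body [ 431.7 -150.3] [61.1 88.7] 81.33938
handle [ 431.3 -151. ] [12.  43.3] 172.07104
```

View pics/st.png

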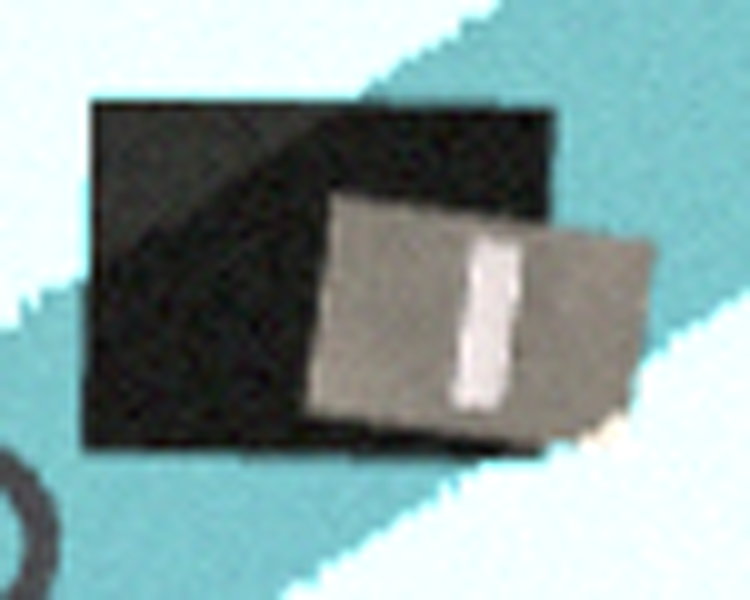

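The stone is at (431.5,-150.6), overhanging the pad on the right (crop 485,320). Its centre of mass is still over the pad, so it lies flat.

```bash
python3 -c "
from go import *
go((431.5,-150.6,150,171.9),(431.5,-150.6,32,171.9))"
```

```text
t 15.05 tcp [ 507.2 -499.   190. ] ang 174.9 F [0.9 0.5 0.6] w 1.0 g 0.0 j6 -2.36
(431.5, -150.6, 150, 171.9) dx 0.2122 dy 0.6808 dz 0.0796 yaw 0.0355
(431.5, -150.6, 32, 171.9) dx 0.2124 dy 0.6809 dz 0.3156 yaw 0.0355
```

Request:
send_rows([
  {"claw": -1,"dx": 0.212,"dy": 0.681,"dz": 0,"yaw": 0.035},
  {"claw": -1,"dx": 0.212,"dy": 0.681,"dz": 0,"yaw": 0.035},
  {"claw": -1,"dx": 0.212,"dy": 0.681,"dz": 0.04,"yaw": 0.035},
  {"claw": -1,"dx": 0.212,"dy": 0.681,"dz": 0.08,"yaw": 0.035},
  {"claw": -1,"dx": 0.212,"dy": 0.681,"dz": 0.08,"yaw": 0.035},
  {"claw": -1,"dx": 0.212,"dy": 0.681,"dz": 0.08,"yaw": 0.035},
  {"claw": -1,"dx": 0.212,"dy": 0.681,"dz": 0.08,"yaw": 0.035},
  {"claw": -1,"dx": 0.212,"dy": 0.681,"dz": 0.08,"yaw": 0.035},
  {"claw": -1,"dx": 0.212,"dy": 0.681,"dz": 0.16,"yaw": 0.035},
  {"claw": -1,"dx": 0.212,"dy": 0.681,"dz": 0.23,"yaw": 0.035},
  {"claw": -1,"dx": 0.212,"dy": 0.681,"dz": 0.28,"yaw": 0.035},
  {"claw": -1,"dx": 0.212,"dy": 0.681,"dz": 0.315,"yaw": 0.035},
  {"claw": -1,"dx": 0.212,"dy": 0.681,"dz": 0.315,"yaw": 0.035},
  {"claw": 1,"dx": 0.212,"dy": 0.681,"dz": 0.315,"yaw": 0.035},
  {"claw": 1,"dx": 0.212,"dy": 0.681,"dz": 0.315,"yaw": 0.035},
  {"claw": 1,"dx": 0.212,"dy": 0.681,"dz": 0.315,"yaw": 0.035},
  {"claw": 1,"dx": 0.212,"dy": 0.681,"dz": 0.315,"yaw": 0.035},
  {"claw": 1,"dx": 0.212,"dy": 0.681,"dz": 0.315,"yaw": 0.035},
  {"claw": 1,"dx": 0.212,"dy": 0.681,"dz": 0.315,"yaw": 0.035},
  {"claw": 1,"dx": 0.212,"dy": 0.681,"dz": 0.315,"yaw": 0.035},
])

```text
time: 17.55
tool_pos: [0.4318, -0.1502, 0.0319]
tool_rot: [0.0, 0.07, 0.998, -0.0]
contact_force: [-0.8, -2.3, 4.4]
gripper_width: 0.155
grasp_force: 59.6
```

```bash
python3 -c "
from go import *
a=np.radians(85.4);u=np.array([np.cos(a),np.sin(a)]);c=np.array([623.5,22.6])
for k in(-97,97):
  p=c+k*u;go((*p,120,175.4),(*p,85,175.4))"
```

```text
t 17.55 tcp [ 431.8 -150.2   31.9] ang 172.0 F [-0.8 -2.3  4.4] w 0.155 g 59.6 j6 -1.93
(np.float64(615.7207043401007), np.float64(-74.08755121025598), 120, 175.4) dx -0.3434 dy 0.2016 dz -0.1760 yaw -0.0392
(np.float64(615.7207043401007), np.float64(-74.08755121025598), 85, 175.4) dx -0.3433 dy 0.2017 dz -0.1060 yaw -0.0392
t 17.55 tcp [ 431.8 -150.2   31.9] ang 172.0 F [-0.8 -2.3  4.4] w 0.155 g 59.6 j6 -1.93
(np.float64(631.2792956598993), np.float64(119.28755121025597), 120, 175.4) dx -0.3206 dy 0.5890 dz -0.1763 yaw -0.0392
(np.float64(631.2792956598993), np.float64(119.28755121025597), 85, 175.4) dx -0.3205 dy 0.5890 dz -0.1063 yaw -0.0392
```

Request:
send_rows([
  {"claw": 1,"dx": 0,"dy": 0,"dz": -0.04,"yaw": 0},
  {"claw": 1,"dx": 0,"dy": 0,"dz": -0.1,"yaw": 0},
  {"claw": 1,"dx": 0,"dy": 0,"dz": -0.18,"yaw": 0},
  {"claw": 1,"dx": 0,"dy": 0,"dz": -0.18,"yaw": 0},
  {"claw": 1,"dx": -0.06,"dy": 0.04,"dz": -0.18,"yaw": -0.01},
  {"claw": 1,"dx": -0.14,"dy": 0.08,"dz": -0.18,"yaw": -0.02},
  {"claw": 1,"dx": -0.22,"dy": 0.12,"dz": -0.18,"yaw": -0.04},
  {"claw": 1,"dx": -0.3,"dy": 0.17,"dz": -0.18,"yaw": -0.04},
  {"claw": 1,"dx": -0.343,"dy": 0.202,"dz": -0.18,"yaw": -0.04},
  {"claw": 1,"dx": -0.343,"dy": 0.202,"dz": -0.18,"yaw": -0.04},
  {"claw": 1,"dx": -0.343,"dy": 0.202,"dz": -0.14,"yaw": -0.04},
  {"claw": 1,"dx": -0.343,"dy": 0.202,"dz": -0.11,"yaw": -0.04},
  {"claw": 1,"dx": -0.343,"dy": 0.202,"dz": -0.1,"yaw": -0.04},
  {"claw": 1,"dx": -0.343,"dy": 0.202,"dz": -0.1,"yaw": -0.04},
  {"claw": 1,"dx": -0.343,"dy": 0.202,"dz": -0.1,"yaw": -0.04},
  {"claw": 1,"dx": -0.343,"dy": 0.202,"dz": -0.1,"yaw": -0.04},
])

```text
time: 19.55
tool_pos: [0.6158, -0.0739, 0.0823]
tool_rot: [0.001, 0.04, 0.999, -0.0]
contact_force: [-0.4, 0.0, -2.9]
gripper_width: 0.157
grasp_force: 59.1
```

```bash
python3 -c "
from go import *
go((615.7,-74.1,73,175.4),(631.3,119.3,68,175.4));grab('side','s3')
im=cv2.imread('pics/s3.png');cv2.imwrite('pics/s3c.png',cv2.resize(im[130:330,220:420],None,fx=3,fy=3))"
```

```text
t 19.55 tcp [615.8 -73.9  82.3] ang 175.5 F [-0.4  0.  -2.9] w 0.157 g 59.1 j6 -1.73
(615.7, -74.1, 73, 175.4) dx 0.0002 dy -0.0005 dz 0.0186 yaw 0.0006
(631.3, 119.3, 68, 175.4) dx -0.0002 dy 0.3876 dz 0.0285 yaw 0.0006
```

View pics/s3c.png

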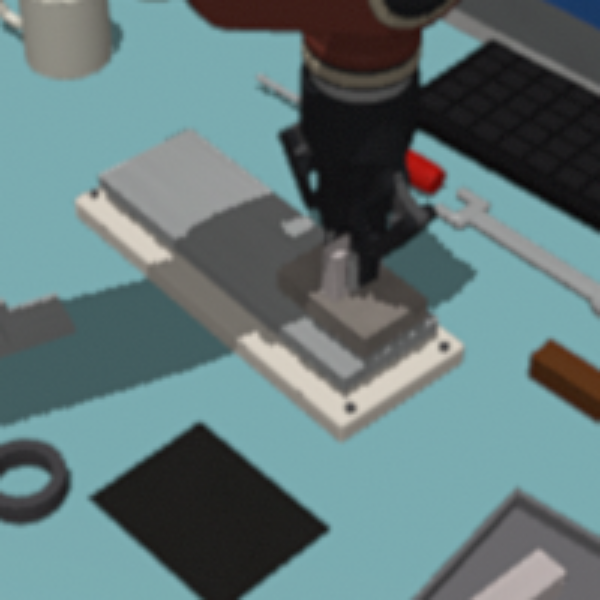

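The stone is level above the tray-side end of the platen (crop 350,295). I'll descend by feel: first to about contact.

Request:
send_rows([
  {"claw": 1,"dx": 0,"dy": 0,"dz": 0.006,"yaw": 0},
  {"claw": 1,"dx": 0,"dy": 0,"dz": 0.012,"yaw": 0},
  {"claw": 1,"dx": 0,"dy": 0,"dz": 0.016,"yaw": 0},
  {"claw": 1,"dx": 0,"dy": 0,"dz": 0.02,"yaw": 0},
  {"claw": 1,"dx": 0,"dy": 0,"dz": 0.02,"yaw": 0},
  {"claw": 1,"dx": 0,"dy": 0,"dz": 0.02,"yaw": 0},
])

```text
time: 20.35
tool_pos: [0.6153, -0.0736, 0.0719]
tool_rot: [0.0, 0.04, 0.999, 0.0]
contact_force: [-4.0, 1.1, 2.9]
gripper_width: 0.154
grasp_force: 59.9
```

Request:
send_rows([
  {"claw": 1,"dx": 0,"dy": 0,"dz": 0.002,"yaw": 0},
  {"claw": 1,"dx": 0,"dy": 0,"dz": 0.004,"yaw": 0},
  {"claw": 1,"dx": 0,"dy": 0,"dz": 0.004,"yaw": 0},
  {"claw": 1,"dx": 0,"dy": 0,"dz": 0.004,"yaw": 0},
])

```text
time: 20.85
tool_pos: [0.6154, -0.0736, 0.0696]
tool_rot: [0.0, 0.04, 0.999, 0.0]
contact_force: [-3.2, 1.7, 5.2]
gripper_width: 0.159
grasp_force: 60.2
```

Contact confirmed: about 1 N/mm, sunk about 3.4 mm now. I press 1.5 mm more, then begin the sweep.

Request:
send_rows([
  {"claw": 1,"dx": 0,"dy": 0,"dz": 0.0015,"yaw": 0},
  {"claw": 1,"dx": 0,"dy": 0,"dz": 0.003,"yaw": 0},
  {"claw": 1,"dx": 0,"dy": 0,"dz": 0.003,"yaw": 0},
  {"claw": 1,"dx": 0,"dy": 0,"dz": 0.003,"yaw": 0},
  {"claw": 1,"dx": 0,"dy": 0.003,"dz": 0.003,"yaw": 0},
  {"claw": 1,"dx": 0,"dy": 0.008,"dz": 0.003,"yaw": 0},
  {"claw": 1,"dx": 0,"dy": 0.013,"dz": 0.003,"yaw": 0},
  {"claw": 1,"dx": 0,"dy": 0.018,"dz": 0.003,"yaw": 0},
  {"claw": 1,"dx": 0,"dy": 0.023,"dz": 0.003,"yaw": 0},
  {"claw": 1,"dx": 0,"dy": 0.028,"dz": 0.003,"yaw": 0},
])

```text
time: 22.1
tool_pos: [0.6184, -0.062, 0.0695]
tool_rot: [0.003, 0.04, 0.999, -0.002]
contact_force: [0.4, -5.1, 5.4]
gripper_width: 0.153
grasp_force: 60.5
```

```bash
python3 -c "
from go import *
go((631.3,119.3,68,175.4))"
```

```text
t 22.1 tcp [618.4 -62.   69.5] ang 175.5 F [ 0.4 -5.1  5.4] w 0.153 g 60.5 j6 -1.71
(631.3, 119.3, 68, 175.4) dx 0.0031 dy 0.3636 dz 0.0014 yaw 0.0006
```

Request:
send_rows([
  {"claw": 1,"dx": 0,"dy": 0.005,"dz": 0.001,"yaw": 0},
  {"claw": 1,"dx": 0.001,"dy": 0.01,"dz": 0.002,"yaw": 0},
  {"claw": 1,"dx": 0.001,"dy": 0.015,"dz": 0.0028,"yaw": 0},
  {"claw": 1,"dx": 0.001,"dy": 0.02,"dz": 0.0028,"yaw": 0},
  {"claw": 1,"dx": 0.002,"dy": 0.025,"dz": 0.0028,"yaw": 0},
  {"claw": 1,"dx": 0.002,"dy": 0.03,"dz": 0.0028,"yaw": 0},
  {"claw": 1,"dx": 0.003,"dy": 0.035,"dz": 0.0028,"yaw": 0},
  {"claw": 1,"dx": 0.003,"dy": 0.04,"dz": 0.0028,"yaw": 0},
])

```text
time: 23.1
tool_pos: [0.6191, -0.0422, 0.0686]
tool_rot: [0.003, 0.04, 0.999, -0.002]
contact_force: [0.8, -5.4, 6.2]
gripper_width: 0.158
grasp_force: 60.5
```

Request:
send_rows([
  {"claw": 1,"dx": 0,"dy": 0.005,"dz": 0.0006,"yaw": 0},
  {"claw": 1,"dx": 0,"dy": 0.01,"dz": 0.0006,"yaw": 0},
  {"claw": 1,"dx": 0,"dy": 0.015,"dz": 0.0006,"yaw": 0},
  {"claw": 1,"dx": 0,"dy": 0.02,"dz": 0.0006,"yaw": 0},
  {"claw": 1,"dx": 0.001,"dy": 0.025,"dz": 0.0006,"yaw": 0},
  {"claw": 1,"dx": 0.001,"dy": 0.03,"dz": 0.0006,"yaw": 0},
  {"claw": 1,"dx": 0.001,"dy": 0.035,"dz": 0.0006,"yaw": 0},
  {"claw": 1,"dx": 0.001,"dy": 0.04,"dz": 0.0006,"yaw": 0},
  {"claw": 1,"dx": 0.001,"dy": 0.045,"dz": 0.0006,"yaw": 0},
  {"claw": 1,"dx": 0.001,"dy": 0.05,"dz": 0.0006,"yaw": 0},
  {"claw": 1,"dx": 0.001,"dy": 0.055,"dz": 0.0006,"yaw": 0},
  {"claw": 1,"dx": 0.001,"dy": 0.06,"dz": 0.0006,"yaw": 0},
  {"claw": 1,"dx": 0.001,"dy": 0.065,"dz": 0.0006,"yaw": 0},
  {"claw": 1,"dx": 0.001,"dy": 0.07,"dz": 0.0006,"yaw": 0},
  {"claw": 1,"dx": 0.001,"dy": 0.075,"dz": 0.0006,"yaw": 0},
  {"claw": 1,"dx": 0.001,"dy": 0.08,"dz": 0.0006,"yaw": 0},
])

```text
time: 25.1
tool_pos: [0.6217, -0.0021, 0.0682]
tool_rot: [0.003, 0.04, 0.999, -0.002]
contact_force: [-0.5, -6.7, 7.4]
gripper_width: 0.156
grasp_force: 60.6
```

```bash
python3 -c "
from go import *
go((631.3,119.3,68,175.4))"
```

```text
t 25.1 tcp [621.7  -2.1  68.2] ang 175.5 F [-0.5 -6.7  7.4] w 0.156 g 60.6 j6 -1.61
(631.3, 119.3, 68, 175.4) dx 0.0001 dy 0.2436 dz -0.0005 yaw 0.0007
```

Request:
send_rows([
  {"claw": 1,"dx": 0,"dy": 0.005,"dz": 0,"yaw": 0},
  {"claw": 1,"dx": 0,"dy": 0.01,"dz": 0,"yaw": 0},
  {"claw": 1,"dx": 0,"dy": 0.015,"dz": 0,"yaw": 0},
  {"claw": 1,"dx": 0,"dy": 0.02,"dz": 0,"yaw": 0},
  {"claw": 1,"dx": 0,"dy": 0.025,"dz": 0,"yaw": 0},
  {"claw": 1,"dx": 0,"dy": 0.03,"dz": 0,"yaw": 0},
  {"claw": 1,"dx": 0,"dy": 0.035,"dz": 0,"yaw": 0},
  {"claw": 1,"dx": 0,"dy": 0.04,"dz": 0,"yaw": 0},
  {"claw": 1,"dx": 0,"dy": 0.045,"dz": 0,"yaw": 0},
  {"claw": 1,"dx": 0,"dy": 0.05,"dz": 0,"yaw": 0},
  {"claw": 1,"dx": 0,"dy": 0.055,"dz": 0,"yaw": 0},
  {"claw": 1,"dx": 0,"dy": 0.06,"dz": 0,"yaw": 0},
  {"claw": 1,"dx": 0,"dy": 0.065,"dz": 0,"yaw": 0},
  {"claw": 1,"dx": 0,"dy": 0.07,"dz": 0,"yaw": 0},
  {"claw": 1,"dx": 0,"dy": 0.075,"dz": 0,"yaw": 0},
  {"claw": 1,"dx": 0,"dy": 0.08,"dz": 0,"yaw": 0},
])

```text
time: 27.1
tool_pos: [0.6249, 0.0378, 0.0682]
tool_rot: [0.003, 0.04, 0.999, -0.002]
contact_force: [0.2, -6.3, 7.1]
gripper_width: 0.155
grasp_force: 60.6
```

Request:
send_rows([
  {"claw": 1,"dx": 0,"dy": 0.005,"dz": 0,"yaw": 0},
  {"claw": 1,"dx": 0,"dy": 0.01,"dz": 0,"yaw": 0},
  {"claw": 1,"dx": 0,"dy": 0.015,"dz": 0,"yaw": 0},
  {"claw": 1,"dx": 0,"dy": 0.02,"dz": 0,"yaw": 0},
  {"claw": 1,"dx": 0,"dy": 0.025,"dz": 0,"yaw": 0},
  {"claw": 1,"dx": 0,"dy": 0.03,"dz": 0,"yaw": 0},
  {"claw": 1,"dx": 0,"dy": 0.035,"dz": 0,"yaw": 0},
  {"claw": 1,"dx": 0,"dy": 0.04,"dz": 0,"yaw": 0},
  {"claw": 1,"dx": 0,"dy": 0.045,"dz": 0,"yaw": 0},
  {"claw": 1,"dx": 0,"dy": 0.05,"dz": 0,"yaw": 0},
  {"claw": 1,"dx": 0,"dy": 0.055,"dz": 0,"yaw": 0},
  {"claw": 1,"dx": 0,"dy": 0.06,"dz": 0,"yaw": 0},
  {"claw": 1,"dx": 0,"dy": 0.065,"dz": 0,"yaw": 0},
  {"claw": 1,"dx": 0,"dy": 0.07,"dz": 0,"yaw": 0},
  {"claw": 1,"dx": 0,"dy": 0.075,"dz": 0,"yaw": 0},
  {"claw": 1,"dx": 0,"dy": 0.08,"dz": 0,"yaw": 0},
])

```text
time: 29.1
tool_pos: [0.6281, 0.0779, 0.0681]
tool_rot: [0.003, 0.04, 0.999, -0.002]
contact_force: [1.2, -6.5, 6.0]
gripper_width: 0.155
grasp_force: 60.6
```

```bash
python3 -c "
from go import *
go((631.3,119.3,68,175.4))"
```

```text
t 29.1 tcp [628.1  77.9  68.1] ang 175.5 F [ 1.2 -6.5  6. ] w 0.155 g 60.6 j6 -1.48
(631.3, 119.3, 68, 175.4) dx 0.0002 dy 0.0831 dz -0.0001 yaw 0.0006
```

Request:
send_rows([
  {"claw": 1,"dx": 0,"dy": 0.005,"dz": 0,"yaw": 0},
  {"claw": 1,"dx": 0,"dy": 0.01,"dz": 0,"yaw": 0},
  {"claw": 1,"dx": 0,"dy": 0.015,"dz": 0,"yaw": 0},
  {"claw": 1,"dx": 0,"dy": 0.02,"dz": 0,"yaw": 0},
  {"claw": 1,"dx": 0,"dy": 0.025,"dz": 0,"yaw": 0},
  {"claw": 1,"dx": 0,"dy": 0.03,"dz": 0,"yaw": 0},
  {"claw": 1,"dx": 0,"dy": 0.035,"dz": 0,"yaw": 0},
  {"claw": 1,"dx": 0,"dy": 0.04,"dz": 0,"yaw": 0},
  {"claw": 1,"dx": 0,"dy": 0.045,"dz": 0,"yaw": 0},
  {"claw": 1,"dx": 0,"dy": 0.05,"dz": 0,"yaw": 0},
  {"claw": 1,"dx": 0,"dy": 0.055,"dz": 0,"yaw": 0},
  {"claw": 1,"dx": 0,"dy": 0.06,"dz": 0,"yaw": 0},
  {"claw": 1,"dx": 0,"dy": 0.065,"dz": 0,"yaw": 0},
  {"claw": 1,"dx": 0,"dy": 0.07,"dz": 0,"yaw": 0},
  {"claw": 1,"dx": 0,"dy": 0.075,"dz": 0,"yaw": 0},
  {"claw": 1,"dx": 0,"dy": 0.08,"dz": 0,"yaw": 0},
  {"claw": 1,"dx": 0,"dy": 0.085,"dz": 0,"yaw": 0},
  {"claw": 1,"dx": 0,"dy": 0.087,"dz": 0,"yaw": 0},
  {"claw": 1,"dx": 0,"dy": 0.087,"dz": 0,"yaw": 0},
])

```text
time: 31.48
tool_pos: [0.6315, 0.1215, 0.068]
tool_rot: [0.003, 0.04, 0.999, -0.002]
contact_force: [-0.0, -5.9, 6.0]
gripper_width: 0.155
grasp_force: 60.6
```

```bash
python3 -c "
from go import *
go((446,-106,130,179.5),(446,-106,33,179.5))"
```

```text
t 31.48 tcp [631.5 121.5  68. ] ang 175.5 F [-0.  -5.9  6. ] w 0.155 g 60.6 j6 -1.41
(446, -106, 130, 179.5) dx 0.3330 dy -0.4833 dz -0.1247 yaw -0.0470
(446, -106, 33, 179.5) dx 0.3342 dy -0.4827 dz 0.0693 yaw -0.0470
```

Stroke complete, from -97 to +99 mm, sunk about 5 mm. Returning the stone to its pad.

Request:
send_rows([
  {"claw": 1,"dx": 0,"dy": 0,"dz": -0.01,"yaw": 0},
  {"claw": 1,"dx": 0,"dy": 0,"dz": -0.04,"yaw": 0},
  {"claw": 1,"dx": 0,"dy": 0,"dz": -0.1,"yaw": 0},
  {"claw": 1,"dx": 0,"dy": 0,"dz": -0.13,"yaw": 0},
  {"claw": 1,"dx": 0.04,"dy": -0.06,"dz": -0.13,"yaw": -0.01},
  {"claw": 1,"dx": 0.08,"dy": -0.12,"dz": -0.13,"yaw": -0.02},
  {"claw": 1,"dx": 0.13,"dy": -0.19,"dz": -0.13,"yaw": -0.03},
  {"claw": 1,"dx": 0.18,"dy": -0.26,"dz": -0.13,"yaw": -0.04},
  {"claw": 1,"dx": 0.23,"dy": -0.33,"dz": -0.13,"yaw": -0.047},
  {"claw": 1,"dx": 0.28,"dy": -0.4,"dz": -0.13,"yaw": -0.047},
  {"claw": 1,"dx": 0.32,"dy": -0.46,"dz": -0.13,"yaw": -0.047},
  {"claw": 1,"dx": 0.333,"dy": -0.483,"dz": -0.13,"yaw": -0.047},
  {"claw": 1,"dx": 0.333,"dy": -0.483,"dz": -0.1,"yaw": -0.047},
  {"claw": 1,"dx": 0.333,"dy": -0.483,"dz": -0.04,"yaw": -0.047},
  {"claw": 1,"dx": 0.333,"dy": -0.483,"dz": 0.02,"yaw": -0.047},
  {"claw": 1,"dx": 0.333,"dy": -0.483,"dz": 0.045,"yaw": -0.047},
  {"claw": 1,"dx": 0.333,"dy": -0.483,"dz": 0.045,"yaw": -0.047},
  {"claw": 1,"dx": 0.333,"dy": -0.483,"dz": 0.045,"yaw": -0.047},
])

```text
time: 33.72
tool_pos: [0.4449, -0.1043, 0.0447]
tool_rot: [0.001, 0.004, 1.0, -0.0]
contact_force: [0.5, 0.0, -3.4]
gripper_width: 0.154
grasp_force: 59.4
```

```bash
python3 -c "
from go import *
go((446,-106,33,179.5));grab('side','s4')
im=cv2.imread('pics/s4.png');cv2.imwrite('pics/s4c.png',cv2.resize(im[180:380,180:400],None,fx=3,fy=3))"
```

```text
t 33.73 tcp [ 444.9 -104.3   44.7] ang 179.5 F [ 0.5  0.  -3.4] w 0.154 g 59.4 j6 -1.96
(446, -106, 33, 179.5) dx -0.0022 dy -0.0034 dz 0.0234 yaw 0.0003
```

View pics/s4c.png

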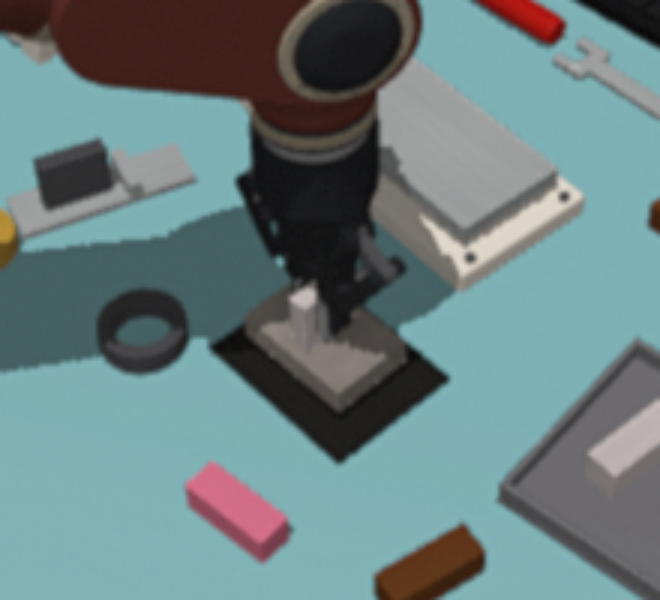

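The stone is level over the pad (crop 325,345). I set it down and release.

Request:
send_rows([
  {"claw": 1,"dx": -0.002,"dy": -0.003,"dz": 0.01,"yaw": 0},
  {"claw": 1,"dx": -0.002,"dy": -0.003,"dz": 0.018,"yaw": 0},
  {"claw": 1,"dx": -0.002,"dy": -0.003,"dz": 0.025,"yaw": 0},
  {"claw": 1,"dx": -0.002,"dy": -0.003,"dz": 0.025,"yaw": 0},
  {"claw": 1,"dx": -0.002,"dy": -0.003,"dz": 0.025,"yaw": 0},
  {"claw": 0,"dx": -0.002,"dy": -0.003,"dz": 0.025,"yaw": 0},
  {"claw": 0,"dx": -0.002,"dy": -0.003,"dz": 0.025,"yaw": 0},
  {"claw": 0,"dx": -0.002,"dy": -0.003,"dz": 0.025,"yaw": 0},
  {"claw": 0,"dx": -0.002,"dy": -0.003,"dz": 0.025,"yaw": 0},
  {"claw": 0,"dx": -0.002,"dy": -0.003,"dz": -0.04,"yaw": 0},
  {"claw": 0,"dx": -0.002,"dy": -0.003,"dz": -0.15,"yaw": 0},
  {"claw": 0,"dx": -0.002,"dy": -0.003,"dz": -0.25,"yaw": 0},
  {"claw": 0,"dx": -0.002,"dy": 0.1,"dz": -0.25,"yaw": 0},
  {"claw": 0,"dx": -0.002,"dy": 0.2,"dz": -0.25,"yaw": 0},
  {"claw": 0,"dx": -0.002,"dy": 0.3,"dz": -0.25,"yaw": 0},
  {"claw": 0,"dx": -0.002,"dy": 0.4,"dz": -0.25,"yaw": 0},
  {"claw": 0,"dx": -0.002,"dy": 0.5,"dz": -0.25,"yaw": 0},
  {"claw": 0,"dx": -0.002,"dy": 0.6,"dz": -0.25,"yaw": 0},
  {"claw": 0,"dx": -0.002,"dy": 0.6,"dz": -0.25,"yaw": 0},
  {"claw": 0,"dx": -0.002,"dy": 0.6,"dz": -0.25,"yaw": 0},
])

```text
time: 36.28
tool_pos: [0.4472, 0.1956, 0.1684]
tool_rot: [-0.0, 0.004, 1.0, -0.0]
contact_force: [-0.4, -0.4, 0.3]
gripper_width: 0.499
grasp_force: 0.0
```

```bash
python3 -c "
from meas import *;from go import *
measure(grab('top','t5'));
im=cv2.imread('pics/t5.png');cv2.imwrite('pics/t5c.png',cv2.resize(im[170:330,150:460],None,fx=2.5,fy=2.5))
a=np.radians(-18.5);u=np.array([np.cos(a),np.sin(a)]);p=np.array([439.3,125])-18*u
go((*p,150,161.5),(*p,18,161.5))"
```

```text
bar c= [591.4  17.2] size [ 62.7 268.4] longdir deg 89.5 px [293. 230.]
bar c= [666.  -35.1] size [  9.1 166.6] longdir deg 85.1 px [305. 196.]
stand c= [623.5  22.6] size [122.  310.1] longdir deg 85.4 px [285. 214.]
tray c= [ 528.1 -333.6] size [150.3 171.4] longdir deg 95.2 px [413. 247.]
jawcap c= [520.5 331. ] size [43.6 51.8] longdir deg 89.5 px [169. 252.]
pad c= [ 445.9 -105.8] size [ 97.5 128.3] longdir deg 89.1 px [331. 277.]
handle c= [ 444.3 -107.2] size [10.8 40.3] longdir deg 179.4 px [332. 277.]
stonebody c= [ 445.2 -106.8] size [57.8 85.7] longdir deg 89.5 px [331. 277.]
blade c= [439.  125.4] size [ 41.5 131.6] longdir deg 161.0 px [249. 280.]
bladebright c= [439.7 124.7] size [ 40.6 129.8] longdir deg 161.0 px [248. 282.]
fin c= [426.  128.9] size [22.3 54.1] longdir deg 162.9 px [245. 285.]
fin c= [448.9 171.5] size [ 24.5 147. ] longdir deg 0.3 px [228. 277.]
disc c= [347.2 139.6] size [46.9 49.3] longdir deg 0.0 px [242. 314.]
traybar c= [ 526.  -299.6] size [22.1 63.9] longdir deg 178.7 px [401. 248.]
traybar c= [ 530.6 -369.1] size [23.6 64.8] longdir deg 174.4 px [426. 246.]
t 36.33 tcp [447.4 195.1 168.4] ang 179.5 F [ 0.9 -0.1  0. ] w 0.502 g 0.0 j6 -1.3
(np.float64(422.23017420628844), np.float64(130.71148381529167), 150, 161.5) dx 0.0490 dy -0.1293 dz 0.0369 yaw 0.2089
(np.float64(422.23017420628844), np.float64(130.71148381529167), 18, 161.5) dx 0.0490 dy -0.1292 dz 0.3009 yaw 0.2089
```

View pics/t5c.png

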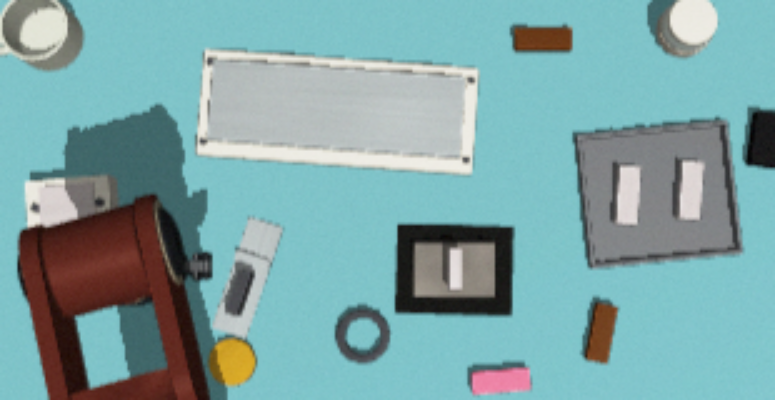

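The stone is back, centred on the pad (crop 455,268), and both bars are in the tray. Now the blade fin, seen at crop (238,288).

Request:
send_rows([
  {"claw": 0,"dx": 0.049,"dy": -0.129,"dz": 0.03,"yaw": 0.1},
  {"claw": 0,"dx": 0.049,"dy": -0.129,"dz": 0.03,"yaw": 0.212},
  {"claw": 0,"dx": 0.049,"dy": -0.129,"dz": 0.03,"yaw": 0.212},
  {"claw": 0,"dx": 0.049,"dy": -0.129,"dz": 0.08,"yaw": 0.212},
  {"claw": 0,"dx": 0.049,"dy": -0.129,"dz": 0.16,"yaw": 0.212},
  {"claw": 0,"dx": 0.049,"dy": -0.129,"dz": 0.22,"yaw": 0.212},
  {"claw": 0,"dx": 0.049,"dy": -0.129,"dz": 0.27,"yaw": 0.212},
  {"claw": 0,"dx": 0.049,"dy": -0.129,"dz": 0.304,"yaw": 0.212},
  {"claw": 0,"dx": 0.049,"dy": -0.129,"dz": 0.304,"yaw": 0.212},
  {"claw": 0,"dx": 0.049,"dy": -0.129,"dz": 0.304,"yaw": 0.212},
  {"claw": 1,"dx": 0.049,"dy": -0.129,"dz": 0.304,"yaw": 0.212},
  {"claw": 1,"dx": 0.049,"dy": -0.129,"dz": 0.304,"yaw": 0.212},
  {"claw": 1,"dx": 0.049,"dy": -0.129,"dz": 0.304,"yaw": 0.212},
  {"claw": 1,"dx": 0.049,"dy": -0.129,"dz": 0.304,"yaw": 0.212},
  {"claw": 1,"dx": 0.049,"dy": -0.129,"dz": 0.304,"yaw": 0.212},
  {"claw": 1,"dx": 0.049,"dy": -0.129,"dz": 0.304,"yaw": 0.212},
  {"claw": 1,"dx": 0.049,"dy": -0.129,"dz": 0.304,"yaw": 0.212},
])

```text
time: 38.45
tool_pos: [0.4234, 0.1316, 0.0178]
tool_rot: [0.001, 0.163, 0.987, 0.0]
contact_force: [-0.3, -0.9, 6.7]
gripper_width: 0.154
grasp_force: 59.8
```

```bash
python3 -c "
from go import *
a=np.radians(4.5);u=np.array([np.cos(a),np.sin(a)]);m=np.array([518.5,315.6])-30*u;print('mouth',m)
for gap in(40,10,0):
  p=m-(25+18+gap+ (20 if gap==40 else 0))*u; go((*p,60,184.5),(*p,17.5,184.5))"
```

```text
mouth [488.59247999 313.24622713]
t 38.45 tcp [423.4 131.6  17.8] ang 161.3 F [-0.3 -0.9  6.7] w 0.154 g 59.8 j6 -1.11
(np.float64(385.909994613494), np.float64(305.16494026819663), 60, 184.5) dx 0.1822 dy 0.3048 dz -0.0845 yaw -0.2701
(np.float64(385.909994613494), np.float64(305.16494026819663), 17.5, 184.5) dx 0.1823 dy 0.3047 dz 0.0005 yaw -0.2701
t 38.45 tcp [423.4 131.6  17.8] ang 161.3 F [-0.3 -0.9  6.7] w 0.154 g 59.8 j6 -1.11
(np.float64(435.7558613001504), np.float64(309.0878950545889), 60, 184.5) dx 0.0902 dy 0.3442 dz -0.0843 yaw -0.2701
(np.float64(435.7558613001504), np.float64(309.0878950545889), 17.5, 184.5) dx 0.0904 dy 0.3441 dz 0.0007 yaw -0.2701
t 38.45 tcp [423.4 131.6  17.8] ang 161.3 F [-0.3 -0.9  6.7] w 0.154 g 59.8 j6 -1.11
(np.float64(445.72503463748166), np.float64(309.87248601186735), 60, 184.5) dx 0.0719 dy 0.3521 dz -0.0843 yaw -0.2701
(np.float64(445.72503463748166), np.float64(309.87248601186735), 17.5, 184.5) dx 0.0720 dy 0.3520 dz 0.0007 yaw -0.2701
```

Request:
send_rows([
  {"claw": 1,"dx": 0,"dy": 0,"dz": -0.02,"yaw": 0},
  {"claw": 1,"dx": 0,"dy": 0,"dz": -0.05,"yaw": 0},
  {"claw": 1,"dx": 0,"dy": 0,"dz": -0.085,"yaw": 0},
  {"claw": 1,"dx": 0,"dy": 0,"dz": -0.085,"yaw": 0},
  {"claw": 1,"dx": 0.04,"dy": 0.06,"dz": -0.085,"yaw": -0.05},
  {"claw": 1,"dx": 0.08,"dy": 0.12,"dz": -0.085,"yaw": -0.1},
  {"claw": 1,"dx": 0.12,"dy": 0.18,"dz": -0.085,"yaw": -0.16},
  {"claw": 1,"dx": 0.15,"dy": 0.24,"dz": -0.085,"yaw": -0.22},
  {"claw": 1,"dx": 0.18,"dy": 0.29,"dz": -0.085,"yaw": -0.27},
  {"claw": 1,"dx": 0.182,"dy": 0.305,"dz": -0.085,"yaw": -0.27},
  {"claw": 1,"dx": 0.182,"dy": 0.305,"dz": -0.085,"yaw": -0.27},
  {"claw": 1,"dx": 0.182,"dy": 0.305,"dz": -0.06,"yaw": -0.27},
  {"claw": 1,"dx": 0.182,"dy": 0.305,"dz": -0.03,"yaw": -0.27},
  {"claw": 1,"dx": 0.182,"dy": 0.305,"dz": -0.012,"yaw": -0.27},
  {"claw": 1,"dx": 0.182,"dy": 0.305,"dz": -0.006,"yaw": -0.27},
  {"claw": 1,"dx": 0.182,"dy": 0.305,"dz": -0.006,"yaw": -0.27},
])

```text
time: 40.45
tool_pos: [0.385, 0.305, 0.0194]
tool_rot: [-0.0, -0.039, 0.999, -0.0]
contact_force: [0.2, -0.3, -2.9]
gripper_width: 0.148
grasp_force: 59.2
```

```bash
python3 -c "
from go import *
go((446.7,309.9,19,184.5))
for n in('side','top'):
  im=grab(n,n+'6');im=cv2.imread('pics/%s6.png'%n)
  c=im[130:280,120:280] if n=='side' else im[230:310,140:240]
  cv2.imwrite('pics/%s6c.png'%n,cv2.resize(c,(640,600) if n=='side' else (800,640)) [:600])
print(proj('side',[[.4886,.3132,0],[.469,.312,.001]]),proj('top',[[.4886,.3132,0],[.469,.312,.006]]))"
```

```text
t 40.45 tcp [385.  305.   19.4] ang -175.5 F [ 0.2 -0.3 -2.9] w 0.148 g 59.2 j6 -1.13
(446.7, 309.9, 19, 184.5) dx -0.1237 dy 0.0001 dz 0.0007 yaw -0.0003
[[179.99276361 193.51756079]
 [173.38885559 197.26964268]] [[181.55647655 263.58656367]
 [181.43233273 270.50160556]]
```

View pics/side6c.png

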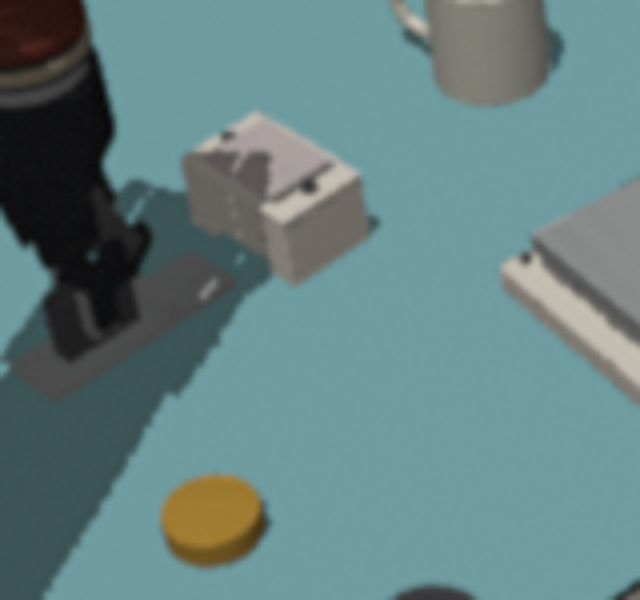

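The blade is level and lined up with the mouth (tip at crop (210,265), tunnel at (230,235)). I slide it in slowly.

Request:
send_rows([
  {"claw": 1,"dx": -0.01,"dy": 0,"dz": 0.001,"yaw": 0},
  {"claw": 1,"dx": -0.02,"dy": 0,"dz": 0.001,"yaw": 0},
  {"claw": 1,"dx": -0.03,"dy": 0,"dz": 0.001,"yaw": 0},
  {"claw": 1,"dx": -0.038,"dy": 0,"dz": 0.001,"yaw": 0},
  {"claw": 1,"dx": -0.046,"dy": 0,"dz": 0.001,"yaw": 0},
  {"claw": 1,"dx": -0.054,"dy": 0,"dz": 0.001,"yaw": 0},
  {"claw": 1,"dx": -0.06,"dy": 0,"dz": 0.001,"yaw": 0},
  {"claw": 1,"dx": -0.06,"dy": 0,"dz": 0.001,"yaw": 0},
])

```text
time: 41.55
tool_pos: [0.4152, 0.3076, 0.0192]
tool_rot: [0.0, -0.039, 0.999, 0.0]
contact_force: [0.0, -1.2, -2.5]
gripper_width: 0.152
grasp_force: 59.2
```

Request:
send_rows([
  {"claw": 1,"dx": -0.008,"dy": 0,"dz": 0,"yaw": 0},
  {"claw": 1,"dx": -0.016,"dy": 0,"dz": 0,"yaw": 0},
  {"claw": 1,"dx": -0.024,"dy": 0,"dz": 0,"yaw": 0},
  {"claw": 1,"dx": -0.032,"dy": 0,"dz": 0,"yaw": 0},
  {"claw": 1,"dx": -0.04,"dy": 0,"dz": 0,"yaw": 0},
  {"claw": 1,"dx": -0.046,"dy": 0,"dz": 0,"yaw": 0},
  {"claw": 1,"dx": -0.05,"dy": 0,"dz": 0,"yaw": 0},
  {"claw": 1,"dx": -0.05,"dy": 0,"dz": 0,"yaw": 0},
])

```text
time: 42.55
tool_pos: [0.44, 0.3095, 0.0191]
tool_rot: [-0.0, -0.039, 0.999, -0.0]
contact_force: [0.3, 0.4, -3.5]
gripper_width: 0.152
grasp_force: 59.2
```

```bash
python3 -c "
from go import *
go((446.7,309.9,18,184.5))"
```

```text
t 42.55 tcp [440.  309.5  19.1] ang -175.5 F [ 0.3  0.4 -3.5] w 0.152 g 59.2 j6 -1.17
(446.7, 309.9, 18, 184.5) dx -0.0134 dy -0.0002 dz 0.0022 yaw -0.0003
```

No side contact, about 33 mm in. I lower to the bench and push on until the shoulder touches.

Request:
send_rows([
  {"claw": 1,"dx": -0.003,"dy": 0,"dz": 0.0015,"yaw": 0},
  {"claw": 1,"dx": -0.006,"dy": 0,"dz": 0.002,"yaw": 0},
  {"claw": 1,"dx": -0.009,"dy": 0,"dz": 0.002,"yaw": 0},
  {"claw": 1,"dx": -0.012,"dy": 0,"dz": 0.002,"yaw": 0},
  {"claw": 1,"dx": -0.012,"dy": 0,"dz": 0.002,"yaw": 0},
])

```text
time: 43.18
tool_pos: [0.4461, 0.31, 0.0181]
tool_rot: [0.0, -0.039, 0.999, 0.0]
contact_force: [0.4, 0.7, -3.1]
gripper_width: 0.147
grasp_force: 59.2
```

Request:
send_rows([
  {"claw": 1,"dx": -0.002,"dy": 0,"dz": 0,"yaw": 0},
  {"claw": 1,"dx": -0.003,"dy": 0,"dz": 0,"yaw": 0},
  {"claw": 1,"dx": -0.003,"dy": 0,"dz": 0,"yaw": 0},
])

```text
time: 43.55
tool_pos: [0.4464, 0.3099, 0.0181]
tool_rot: [-0.001, -0.039, 0.999, -0.0]
contact_force: [-6.4, -1.4, 1.8]
gripper_width: 0.152
grasp_force: 59.9
```

Request:
send_rows([
  {"claw": 1,"dx": -0.002,"dy": 0,"dz": 0,"yaw": 0},
  {"claw": 1,"dx": -0.003,"dy": 0,"dz": 0,"yaw": 0},
  {"claw": 1,"dx": -0.003,"dy": 0,"dz": 0,"yaw": 0},
])

```text
time: 43.92
tool_pos: [0.4463, 0.3099, 0.0181]
tool_rot: [-0.003, -0.039, 0.999, -0.001]
contact_force: [-11.4, -2.4, 6.9]
gripper_width: 0.154
grasp_force: 60.7
```

The shoulder stops at 446.4, where 446.7 was predicted. I relax the push, release and retreat.

Request:
send_rows([
  {"claw": 1,"dx": 0.004,"dy": 0,"dz": 0,"yaw": 0},
  {"claw": 1,"dx": 0.004,"dy": 0,"dz": 0,"yaw": 0},
  {"claw": 0.2,"dx": 0.004,"dy": 0,"dz": 0,"yaw": 0},
  {"claw": 0,"dx": 0.004,"dy": 0,"dz": 0,"yaw": 0},
  {"claw": 0,"dx": 0.004,"dy": 0,"dz": 0,"yaw": 0},
  {"claw": 0,"dx": 0.004,"dy": 0,"dz": 0,"yaw": 0},
  {"claw": 0,"dx": 0.004,"dy": 0,"dz": -0.05,"yaw": 0},
  {"claw": 0,"dx": 0.004,"dy": 0,"dz": -0.15,"yaw": 0},
  {"claw": 0,"dx": 0.004,"dy": 0,"dz": -0.27,"yaw": 0},
  {"claw": 0,"dx": 0,"dy": 0.1,"dz": -0.35,"yaw": 0},
  {"claw": 0,"dx": 0,"dy": 0.2,"dz": -0.4,"yaw": 0},
  {"claw": 0,"dx": 0,"dy": 0.3,"dz": -0.4,"yaw": 0},
  {"claw": 0,"dx": 0,"dy": 0.4,"dz": -0.4,"yaw": 0},
  {"claw": 0,"dx": 0,"dy": 0.5,"dz": -0.4,"yaw": 0},
  {"claw": 0,"dx": 0,"dy": 0.5,"dz": -0.4,"yaw": 0},
  {"claw": 0,"dx": 0,"dy": 0.5,"dz": -0.4,"yaw": 0},
])

```text
time: 45.92
tool_pos: [0.4293, 0.5591, 0.2177]
tool_rot: [-0.0, -0.039, 0.999, -0.0]
contact_force: [0.9, -0.1, -0.2]
gripper_width: 0.498
grasp_force: 0.0
```

```bash
python3 -c "
from go import *
go();grab('top','t7');a=grab('side','s7')
im=cv2.imread('pics/t7.png');t=cv2.resize(im[170:330,150:460],None,fx=2.5,fy=2.5)[:300]
im=cv2.imread('pics/s7.png');s=cv2.resize(im[140:240,120:378],(775,300))
cv2.imwrite('pics/f7.png',np.vstack([t,s]))"
```

```text
t 45.92 tcp [429.3 559.1 217.7] ang -175.5 F [ 0.9 -0.1 -0.2] w 0.498 g 0.0 j6 -0.84
```

View pics/f7.png

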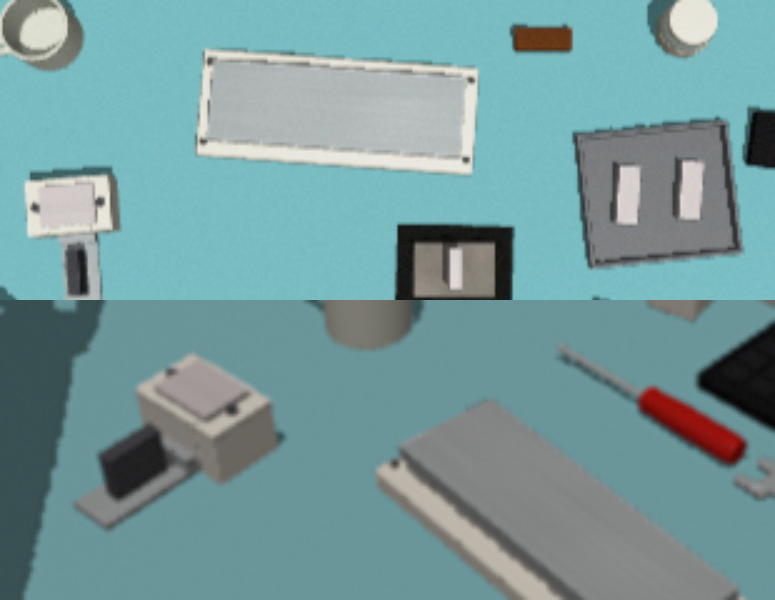

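```bash
python3 -c "
from seg import *
im=cv2.cvtColor(cv2.imread('pics/t7.png'),cv2.COLOR_BGR2RGB)
R,B=im[...,0].astype(int),im[...,2].astype(int)
m=~(B-R>25)
for c in contours(im,m,500,6000,(150,230,205,300)):
  P=ray('top',c[:,0,:],.006); a=np.radians(4.5);u=np.array([np.cos(a),np.sin(a)]);v=np.array([-u[1],u[0]])
  d=(P[:,:2]*1000-[488.6,313.2]); print('tail along x',(d@u).min()); k=(d@u<-20)&(d@u>-80); print('lateral',(d@v)[k].min(),(d@v)[k].max())
"
```

```text
tail along x -89.22010945593762
lateral -20.569788326856617 19.444983383246694
```

The tail is 89.2 mm from the mouth, where 90 mm means fully seated, and the blade is centred. Handing in.

```bash
python3 -c "
from plant import manip
print(manip.job_done())"
```

```text
the job is handed in; nothing more can be done
None
```

I handed the job in at about 46 s: both bars are flat in the tray, the platen is stoned from the tray end outward at about half its travel (about 3.5 mm for the first few centimetres, then about 5 mm), the stone is back on its pad, and the blade sits in the jaw up to its shoulder.

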